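# Core rod behind the jars

## Task

On this casting bench, get the metal core rod out from behind the jar, the can and the plaster block: first stand all three of these containers on the wooden board, then slide the rod endwise through the grey guide tube into the big plaster mould until it sticks out about equally far at both ends, and let go of it. Only then stand each container back in the blue tray on the very spot where it stood at the start (within 15 mm), so look well before you move anything. Do not tip any of them over, and leave the rod where it is in the mould.

Things in the scene. Friction and masses are not known exactly. Their poses are not given: they have to be found in the camera images.
- jar: Loose round white plastic jar with a white lid, 58 mm in diameter over the body, 105 mm tall, about 0.25 kg; its sides are straight from about 10 to 75 mm height. Origin: centre of its underside; z up. It stands in the tray in front of the rod, in any of three spots of a row shared with can and block.
- can: Loose round closed bare-steel can, 62 mm in diameter, 90 mm tall, about 0.3 kg. Origin: centre of its underside; z up. Stands in the same row.
- block: Loose square off-white plaster block mould (a small closed mould with a dark seam and a dark round spot on top), 54 x 54 mm, 90 mm tall, about 0.35 kg. Origin: centre of its underside; x and y square to its faces; z up. Stands in the same row, slightly turned.
- rod: Loose aluminium core rod, 14 mm in diameter, 180 mm long, 80 g, both ends alike. Origin: its middle, on the axis; x along the rod, y and z any way round. At first it lies level along the tray's y at tray x = 45 mm, axis 40 mm above the table, in two wooden saddles at tray y = -30 and 30 mm (12 mm thick, 34 mm wide, 40 mm high, notch 16 mm wide, 7 mm deep); it lifts straight up out of them.
- tray: Fixed shallow blue tray, 170 (x) x 300 (y) mm, floor 6 mm thick, rim 16 mm high. Origin: centre of its underside; x points away from the robot to its back, y along its length. The containers stand on its floor in a row at x about -25 mm, about 80 mm apart; the rod lies behind them. The flat wooden clay knife along the front edge has no part in the job.
- board: Fixed bare wooden board lying on the bench, 260 (x) x 140 (y) mm, 15 mm thick: the side area for the containers, anywhere on it. Origin: centre of its underside (top face 15 mm above it); x along its length. It is to the left or the right of the tray, the mould on the other side.
- mould: Fixed plaster mould, 90 (y) x 100 mm high, with a straight level tunnel along x, 60 mm above the table, 24 mm wide and high. Origin: on the table under the tunnel's middle; x points away from the robot. Tunnel: from the mouth of a grey guide tube (outside 32 mm) at x = -40 to the far face at 40 mm; plaster from -15 to 40. Feed the rod along +x till its middle is at x = 0; let go, it sinks 5 mm.
Things that resemble listed ones, but are neither listed nor needed, are in the scene too. What is shaped like the mould but orange is not meant.

How it is judged:
On the way, in this order (a step that is already met when the one before it is completed fails the run):
1. jar, can and block all stand upright and released on the board while the rod is still in its saddles (x of jar in the frame of board between -0.125 and 0.125 m and y of jar in the frame of board between -0.065 and 0.065 m and z of jar in the frame of board between 0.01 and 0.022 m and angle between each of jar, can, block's own z axis and vertical below 0.12 rad and contact force between each of jar, can, block and the fingers below 0.2 N and linear speed of each of jar, can, block below 0.03 m/s and x of can in the frame of board between -0.125 and 0.125 m and y of can in the frame of board between -0.065 and 0.065 m and z of can in the frame of board between 0.01 and 0.022 m and x of block in the frame of board between -0.125 and 0.125 m and y of block in the frame of board between -0.065 and 0.065 m and z of block in the frame of board between 0.01 and 0.022 m and distance of rod from where it was at the start of the episode below 0.03 m), for 0.2 s.
2. the rod lies released in the tunnel of the mould, out about equally at both ends, while the three containers still stand on the board (x of rod in the frame of mould between -0.02 and 0.02 m and y of rod in the frame of mould between -0.012 and 0.012 m and z of rod in the frame of mould between 0.045 and 0.075 m and angle between the x axis of rod and the x axis of mould, either way round below 0.15 rad and contact force between each of rod, jar, can, block and the fingers below 0.2 N and linear speed of each of rod, jar, can, block below 0.03 m/s and x of jar in the frame of board between -0.125 and 0.125 m and y of jar in the frame of board between -0.065 and 0.065 m and z of jar in the frame of board between 0.01 and 0.022 m and angle between each of jar, can, block's own z axis and vertical below 0.12 rad and x of can in the frame of board between -0.125 and 0.125 m and y of can in the frame of board between -0.065 and 0.065 m and z of can in the frame of board between 0.01 and 0.022 m and x of block in the frame of board between -0.125 and 0.125 m and y of block in the frame of board between -0.065 and 0.065 m and z of block in the frame of board between 0.01 and 0.022 m), for 0.2 s.
At the end, for the whole second after the job is handed in: The rod lies at rest and released in the mould's tunnel, its middle within 20 mm of the tunnel's middle along it; jar, can and block stand upright, released and at rest, each within 15 mm of the spot in the tray where it stood at the start (x of rod in the frame of mould between -0.02 and 0.02 m and y of rod in the frame of mould between -0.012 and 0.012 m and z of rod in the frame of mould between 0.045 and 0.075 m and angle between the x axis of rod and the x axis of mould, either way round below 0.15 rad and contact force between each of rod, jar, can, block and the fingers below 0.2 N and linear speed of each of rod, jar, can, block below 0.03 m/s and distance of each of jar, can, block from where it was at the start of the episode below 0.015 m and angle between each of jar, can, block's own z axis and vertical below 0.1 rad); the robot touches nothing.
It fails at once if the jar is tipped over (more than 0.7 rad) (angle between jar's own z axis and vertical above 0.7 rad).
It fails at once if the can is tipped over (more than 0.7 rad) (angle between can's own z axis and vertical above 0.7 rad).
It fails at once if the block is tipped over (more than 0.7 rad) (angle between block's own z axis and vertical above 0.7 rad).
It also fails if it takes over 141 s, if anything falls off the work surface, if the arm or the gripper's body presses on something with over 40 N, if the wrist force passes 120 N, or if a joint passes its speed limit or range.

## Robot

A 6-joint arm with a two-finger parallel gripper is mounted at the origin on the work surface. World frame = base frame: x ahead of the robot, y to its left, z up, the work surface at z = 0. Lengths are in m, angles in rad, forces in N, time in s.
With the tool pointing down it reaches from about 0.35 to 0.775 m from the base axis. Payload 7.3 kg.
Tool frame: the origin (TCP) lies at the very end of the fingers, on their centre line; the grasp point (between the pads) lies 19 mm behind it (robot.tcp_to_grasp is the distance from the TCP to the grasp point, in m); x points along the fingers, y is the direction in which the jaws open and shut, and the axes are right-handed (so a half turn about x gives the same grasp; the last joint's range is limited). The gripper opens to 92 mm and grips with 3 to 60 N. Pads are 19 mm wide; open, the fingers measure 130 mm over their backs; the gripper's body (75 mm by 190 mm) begins 47 mm behind the grasp point.
Start: joints at [-1.331, 0.342, 1.524, -0, 1.275, -0.146], TCP at [0.198, -0.486, 0.192] pointing down, gripper open.
Joint ranges: [-2.53, 2.53], [-0.77, 2.02], [0.04, 2.7], [-1, 4.14], [0.28, 2.66], [-3.11, 3.11]. Speed limits (rad/s): [2.57, 2.57, 3.14, 3.14, 3.14, 3.14].

## Interface

Orientations are given as [roll, pitch, yaw] about the fixed x, y, z axes, in that order (R = Rz(yaw) Ry(pitch) Rx(roll)).
In Python, from cell import robot gives the robot as it stands.
- The arm moves only by the tool move_arm, never from a script. Its argument "increments" is a list of rows, each a list of 4 numbers: the shift along the tool's x, y, z normalised to -1 to 1, where 1 is 40 cm, then the turn about the tool's x normalised to -1 to 1, where 1 is 60 degrees. In form: [[dx, dy, dz, twist], ...]. A call has 1 to 5 rows; each row is the pose to reach, as a shift and turn from the pose commanded when the call began, along the tool's axes at that moment; what a row does not reach only later rows make up. A row lasts 1/8 s, in which the tool goes at most 62.5 mm and 10.7 degrees, less where a joint would pass 70% of its speed; a pose out of reach is approached as far as the arm can. A call with a number of a shift or a turn outside -1 to 1 is refused whole. A call with a gripper value outside its range is refused whole. "gripper" is the closure, from 0 (fully open) to 1 (shut), set as the call begins (left out, the last holds). The fingers move at their own pace and stop on an object; "squeeze" is the grip in N (left out, the last holds). Time passes only in rows, so rows that repeat a pose let the fingers close. It gives the time, the measured TCP pose, the force and the opening at its end, in the units of the state.
- robot.observe(): the state, without advancing time (a new reading comes with each control period).
- robot.read_camera(name): name is "side" or "top"; returns the picture (420x560x3 uint8, red, green, blue); there is no depth.
- robot.camera_params(name): a dict with "fx", "fy", "cx", "cy" (pixels), "k1" (the pictures are not rectified: a ray, as slopes to the right and down, at radius r is drawn at 1 + k1 r^2 times it, then the intrinsics apply), "R" (3x3) and "t" (3): a world point X has camera coordinates R X + t. Camera axes: x right, y down, z forward; pixel columns grow to the right and rows downward; lengths in m; the calibration is good to about 2 mm. A picture is of the moment at which its call begins. camera_params takes no time and is no camera call.
- robot.hand_in(): hands the job in, once; it reports no verdict.
The state is a dict: "time": time; "qpos": joint angles; "qvel": joint speeds; "joint_efforts": joint torques, N m; "tool_pos": TCP position; "tool_rot": TCP orientation; "contact_force": force on the tool from outside, world axes, zero at the start; "torque": the same for the moment, N m; "opening": finger opening in m.
Only numpy, scipy, OpenCV 4.12 (cv2) and the standard library are available. Lean on these libraries where they do the work, as an engineer would, in place of code of your own. Each camera call takes 0.05 s, during which the arm holds its last target.

## Working session

There is one attempt and no reset: what is moved stays moved. The work goes in short steps, Python scripts to look and compute and a tool call to move; the robot and the scene stay as the last step left them, time stands still between calls to the robot, and variables do not carry over. Pictures are saved under pics/ and viewed, and the job is handed in when it is done.

Besides the shell and the picture viewer there is one more tool, called after ">>>" as name(argument=value, ...), one argument or row to a line, values as JSON. move_arm: Moves the arm, as the interface text tells. Its arguments: {"type":"object","properties":{"increments":{"type":"array","items":{"type":"array","items":{"type":"number"}}},"gripper":{"type":"number"},"squeeze":{"type":"number"}},"required":["increments"]}

```bash
ls; mkdir -p pics
python3 - <<'E'
from cell import robot
import cv2
print(robot.observe())
for n in("top","side"):
    print(n,robot.camera_params(n))
    im=robot.read_camera(n); cv2.imwrite(f"pics/{n}0.png",im[:,:,::-1])
E
```

```text
pics
{'time': 0.0, 'qpos': array([-1.33104184e+00,  3.42734283e-01,  1.52498241e+00, -3.21074970e-06,
        1.27538994e+00, -1.46001939e-01]), 'qvel': array([ 1.03970299e-03, -5.08773578e-04, -4.32739094e-04, -7.06271782e-04,
       -1.60793631e-05,  2.56362417e-04]), 'joint_efforts': array([ 1.52295601e-03, -4.31248963e+01, -2.44218081e+01,  7.18119065e-02,
        5.59900166e-02, -1.33118510e-04]), 'tool_pos': array([ 0.19744954, -0.48598005,  0.19165108]), 'tool_rot': array([-1.71477033,  1.56928235,  1.81257969]), 'contact_force': array([-0.1120153 , -0.36373948,  0.22503978]), 'torque': array([ 0.03263383, -0.02004294,  0.01100158]), 'opening': 0.09176872882302171}
top {'fx': 439.9634572065038, 'fy': 439.9634572065038, 'cx': 280.223798373703, 'cy': 213.3838436331967, 'k1': 0.02612030926139424, 'R': array([[ 0.00587002, -0.99994662,  0.00850245],
       [-0.99386609, -0.0067729 , -0.11038259],
       [ 0.11043429, -0.00780235, -0.9938528 ]]), 't': array([0.06669104, 0.58376612, 0.92095838])}
side {'fx': 510.05074821185957, 'fy': 510.05074821185957, 'cx': 275.6252066597838, 'cy': 208.52268827360527, 'k1': -0.11276863033606807, 'R': array([[-0.89868113, -0.43850154, -0.00941379],
       [-0.27764643,  0.58537194, -0.76174284],
       [ 0.33953598, -0.68195021, -0.64781111]]), 't': array([0.55340614, 0.17946775, 1.29243427])}
```

View pics/top0.png

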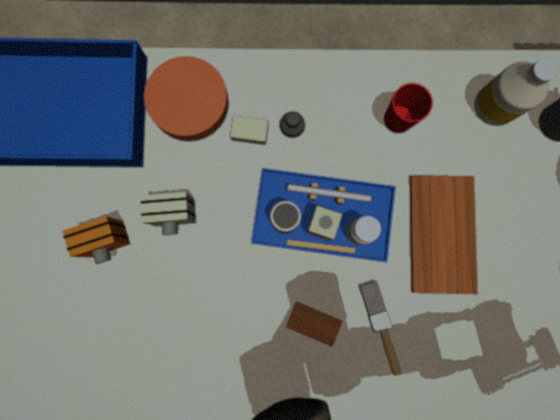

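View pics/side0.png

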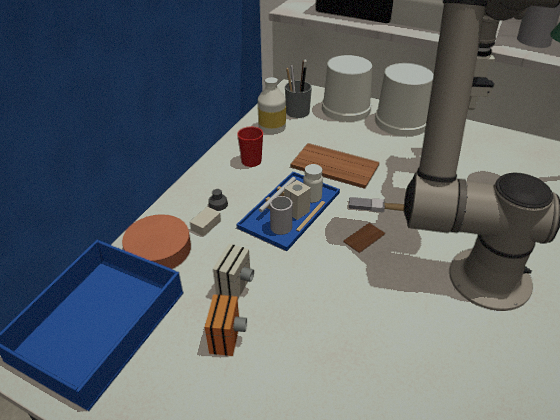

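```bash
cat > h.py <<'E'
import numpy as np, cv2
from cell import robot
from scipy.spatial.transform import Rotation as Ro
def P(n):
    return robot.camera_params(n)
def proj(n,X):
    p=P(n);c=p["R"]@np.asarray(X,float)+p["t"];u=c[:2]/c[2];u=u*(1+p["k1"]*(u@u))
    return np.array([p["fx"]*u[0]+p["cx"],p["fy"]*u[1]+p["cy"]])
def ray(n,px):
    p=P(n);d=np.array([(px[0]-p["cx"])/p["fx"],(px[1]-p["cy"])/p["fy"]]);u=d.copy()
    for _ in range(20):u=d/(1+p["k1"]*(u@u))
    return -p["R"].T@p["t"],p["R"].T@np.array([u[0],u[1],1])
def atz(n,px,z):
    o,d=ray(n,px);return o+d*(z-o[2])/d[2]
def crop(f,out,x0,y0,x1,y1,s):
    im=cv2.imread(f)[y0:y1,x0:x1];cv2.imwrite(out,cv2.resize(im,None,fx=s,fy=s,interpolation=cv2.INTER_CUBIC))
def snap(n,out):
    im=robot.read_camera(n);cv2.imwrite(out,im[:,:,::-1])
def plan(xyz,jaw):
    """jaw: world yaw (deg) of jaw axis line; prints full normalised increment"""
    s=robot.observe();R=Ro.from_euler('xyz',s["tool_rot"]).as_matrix()
    d=R.T@(np.array(xyz)-s["tool_pos"])/0.4
    y=np.degrees(np.arctan2(R[1,1],R[0,1]))
    dy=(jaw-y+90)%180-90   # world yaw change; tool x is down => twist = -dy
    print("t",round(s["time"],2),"pos",s["tool_pos"].round(4),"jawyaw",y.round(2),"down",R[:,0].round(3),"q6",s["qpos"][5].round(2))
    print("inc",d.round(4),"twist",round(-dy/60,4),"rows",max(np.linalg.norm(d)*.4/.0625,abs(dy)/10.7).round(1))
E
python3 - <<'E'
from h import *
crop("pics/top0.png","pics/t0a.png",240,160,400,270,5)
crop("pics/top0.png","pics/t0b.png",400,165,490,305,4)
crop("pics/top0.png","pics/t0c.png",55,180,205,270,5)
crop("pics/side0.png","pics/s0a.png",230,150,350,255,5)
crop("pics/side0.png","pics/s0c.png",190,235,270,360,4)
plan([.5,0,.2],0)
E
```

```text
t 0.1 pos [ 0.1975 -0.486   0.1917] jawyaw -67.9 down [-0.     0.001 -1.   ] q6 -0.15
inc [-0.0193 -0.8412 -1.1579] twist -1.1316 rows 9.2
```

View pics/t0a.png

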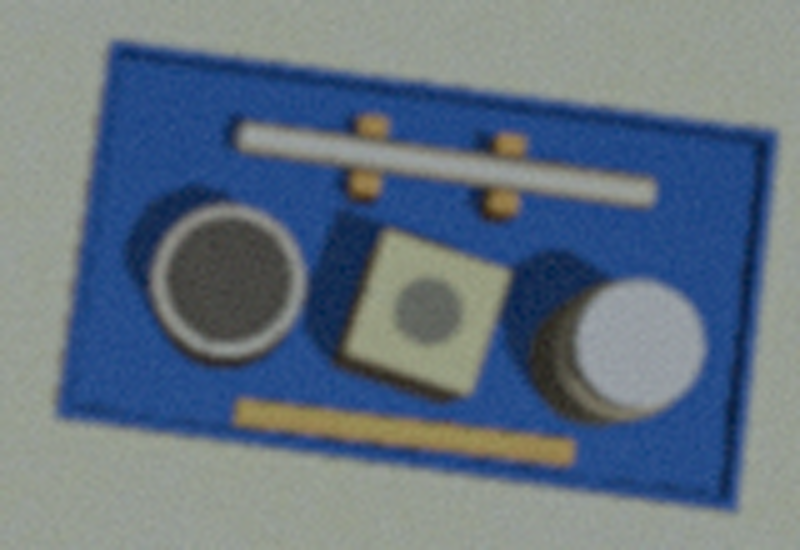

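View pics/t0b.png

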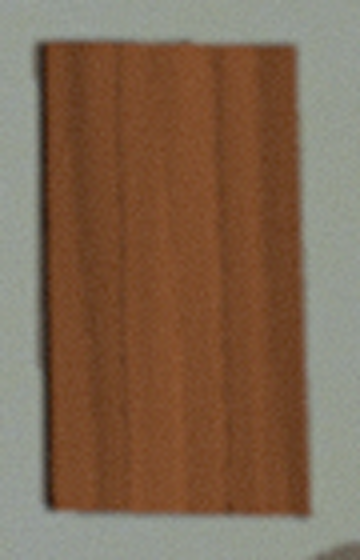

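View pics/t0c.png

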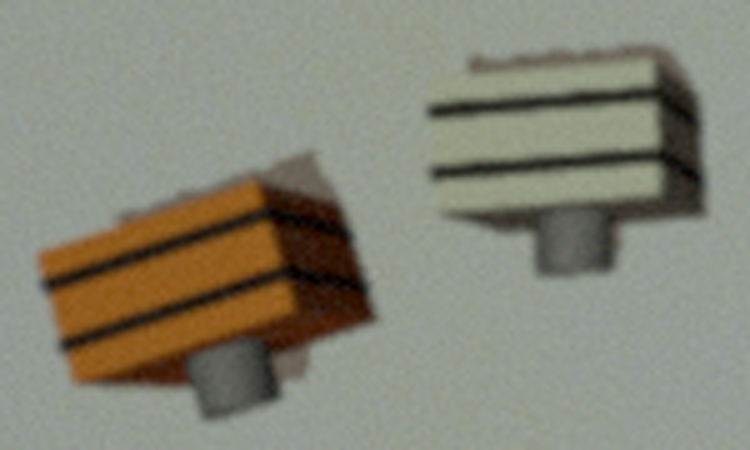

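View pics/s0a.png

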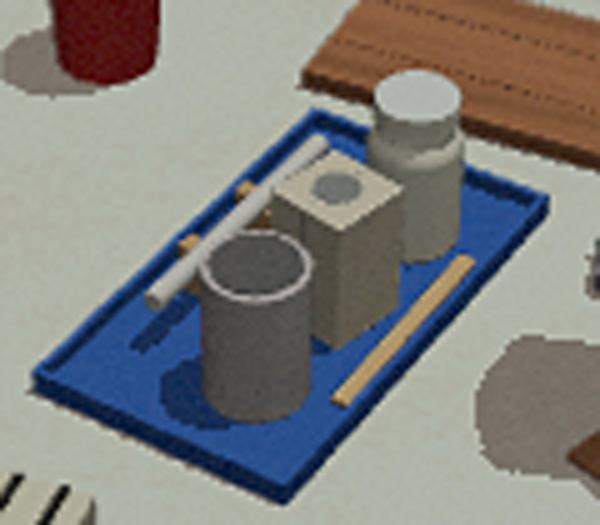

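View pics/s0c.png

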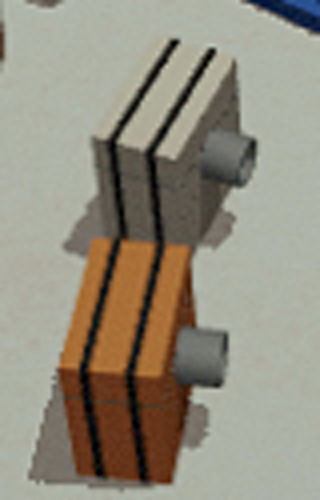

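Run:
```python
from h import *
def o(p,x0,y0,s): return [(p[0]+.5)/s-.5+x0,(p[1]+.5)/s-.5+y0]
def T(l,z,a):
    r=np.array([atz("top",o(p,*a),z) for p in l]);return r
A=(240,160,5)
def show(n,r):
    print(n,r[:,:2].round(4).tolist(),"mean",r.mean(0).round(4)[:2],"sides",[round(float(np.linalg.norm(r[i]-r[(i+1)%len(r)])),4) for i in range(len(r))])
    e=r[1]-r[0];print("   edge yaw",np.degrees(np.arctan2(e[1],e[0])).round(1))
show("tray",T([(112,42),(775,130),(737,510),(60,415)],.016,A))
show("block",T([(385,228),(513,268),(470,396),(343,353)],.096,A))
show("rod",T([(237,136),(657,191)],.042,A))
show("can",T([(228-79,281),(228+79,281)],.096,A))
show("can",T([(228,281-80),(228,281+80)],.096,A))
show("jar",T([(640-67,344),(640+67,344)],.111,A))
show("jarv",T([(640,277),(640,411)],.111,A))
show("board",T([(40,42),(297,44),(310,515),(50,510)],.015,(400,165,4)))
show("mould",T([(430,82),(655,57),(662,193),(437,212)],.1,(55,180,5)))
# side cross-check
S=(230,150,5)
print("can side",np.mean([atz("side",o(p,*S),.096) for p in [(201,268),(311,268)]],0).round(4))
print("block side spot",atz("side",o((337,188),*S),.096).round(4))
print("jar side lid",atz("side",o((418,97),*S),.111).round(4))
print("rod side ends",[atz("side",o(p,*S),.04).round(4) for p in [(152,298),(322,143)]])
S=(190,235,4)
print("mould top side",[atz("side",o(p,*S),.1).round(4) for p in [(94,137),(180,160),(238,58),(155,38)]])
print("tube mouth side z60",atz("side",o((242,160),*S),.06).round(4))
print("tube mouth top z76",[atz("top",o(p,55,180,5),.076).round(4) for p in [(537,245),(615,240)]])
```

```text
tray [[0.6865, 0.1114], [0.6489, -0.1832], [0.4811, -0.1628], [0.5205, 0.1324]] mean [ 0.5842 -0.0255] sides [0.297, 0.169, 0.2978, 0.1674]
   edge yaw -97.3
block [[0.5934, -0.0027], [0.5775, -0.0544], [0.5256, -0.0366], [0.5426, 0.0144]] mean [ 0.5598 -0.0198] sides [0.0541, 0.0548, 0.0537, 0.0536]
   edge yaw -107.1
rod [[0.64, 0.0562], [0.6173, -0.1248]] mean [ 0.6287 -0.0343] sides [0.1824, 0.1824]
   edge yaw -97.2
can [[0.5712, 0.0927], [0.5716, 0.0289]] mean [0.5714 0.0608] sides [0.0638, 0.0638]
   edge yaw -89.6
can [[0.604, 0.061], [0.539, 0.0607]] mean [0.5715 0.0608] sides [0.065, 0.065]
   edge yaw -179.7
jar [[0.5457, -0.0756], [0.546, -0.1286]] mean [ 0.5458 -0.1021] sides [0.053, 0.053]
   edge yaw -89.6
jarv [[0.5725, -0.1025], [0.5193, -0.1017]] mean [ 0.5459 -0.1021] sides [0.0532, 0.0532]
   edge yaw 179.1
board [[0.6729, -0.2174], [0.6726, -0.3597], [0.4145, -0.3554], [0.416, -0.2158]] mean [ 0.544  -0.2871] sides [0.1424, 0.2581, 0.1397, 0.2569]
   edge yaw -90.1
mould [[0.609, 0.3516], [0.6199, 0.2619], [0.5648, 0.2575], [0.5566, 0.3467]] mean [0.5876 0.3044] sides [0.0903, 0.0552, 0.0895, 0.0526]
   edge yaw -83.1
can side [0.5683 0.0633 0.096 ]
block side spot [ 0.5575 -0.0196  0.096 ]
jar side lid [ 0.5425 -0.1     0.111 ]
rod side ends [array([0.6394, 0.052 , 0.04  ]), array([ 0.6126, -0.1223,  0.04  ])]
mould top side [array([0.6058, 0.3528, 0.1   ]), array([0.5513, 0.3466, 0.1   ]), array([0.5605, 0.2584, 0.1   ]), array([0.615 , 0.2652, 0.1   ])]
tube mouth side z60 [0.5376 0.2998 0.06  ]
tube mouth top z76 [array([0.5454, 0.3128, 0.076 ]), array([0.5477, 0.2811, 0.076 ])]
```

```bash
python3 -c "
from h import *
plan([.5445,-.101,.19],-7.3)"
```

```text
t 0.1 pos [ 0.1975 -0.486   0.1917] jawyaw -67.9 down [-0.     0.001 -1.   ] q6 -0.15
inc [ 0.0053 -0.5653 -1.166 ] twist -1.01 rows 8.3
```

>>> move_arm(
  increments=[
    [0,-0.28,-0.58,-0.5],
    [0,-0.28,-0.58,-0.5],
    [0,-0.28,-0.58,-0.5],
    [0,-0.28,-0.58,-0.5],
    [0,-0.28,-0.58,-0.5],
  ],
  gripper=0,
  squeeze=20,
)

```text
time: 0.72
tool_pos: [0.3722, -0.2923, 0.1922]
tool_rot: [-2.456, 1.57, 1.6]
contact_force: [-0.9, -1.5, -0.3]
opening: 0.0916
```

```bash
python3 -c "
from h import *
plan([.5445,-.101,.19],-7.3)"
```

```text
t 0.72 pos [ 0.3722 -0.2923  0.1922] jawyaw -37.6 down [-0.     0.001 -1.   ] q6 -0.17
inc [ 0.0058  0.0496 -0.6418] twist -0.505 rows 4.1
```

>>> move_arm(
  increments=[
    [0.005,0.05,-0.642,-0.505],
    [0.005,0.05,-0.642,-0.505],
    [0.005,0.05,-0.642,-0.505],
    [0.005,0.05,-0.642,-0.505],
    [0.005,0.05,-0.642,-0.505],
  ],
)

```text
time: 1.35
tool_pos: [0.5454, -0.1029, 0.1895]
tool_rot: [-2.236, 1.57, 2.347]
contact_force: [-0.6, -0.8, -1.2]
opening: 0.0915
```

```bash
python3 -c "
from h import *
plan([.5445,-.101,.05],-7.3)
snap('top','pics/t1.png');snap('side','pics/s1.png')
crop('pics/s1.png','pics/s1a.png',220,100,380,250,5)"
```

```text
t 1.35 pos [ 0.5454 -0.1029  0.1895] jawyaw -7.39 down [-0.  0. -1.] q6 -0.2
inc [ 0.3488 -0.0027 -0.0042] twist -0.0015 rows 2.2
```

View pics/s1a.png

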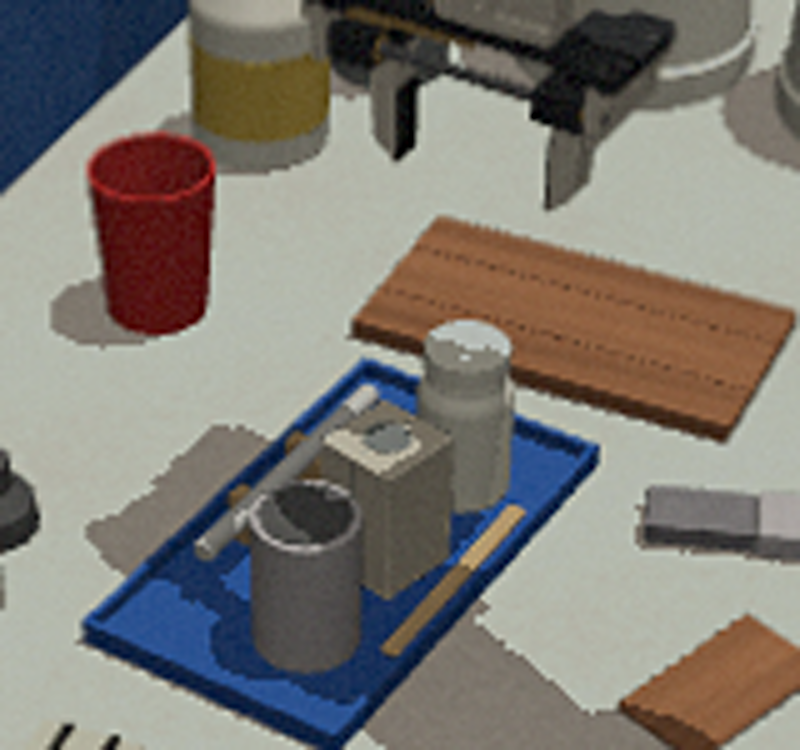

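>>> move_arm(
  increments=[
    [0.15,-0.003,-0.003,0],
    [0.3,-0.003,-0.004,0],
    [0.348,-0.003,-0.004,0],
    [0.348,-0.003,-0.004,0],
    [0.348,-0.003,-0.004,0],
  ],
)

```text
time: 2.08
tool_pos: [0.5434, -0.1047, 0.0524]
tool_rot: [1.251, 1.569, -0.454]
contact_force: [0.7, -1.0, 0.9]
opening: 0.0919
```

```bash
python3 -c "
from h import *
plan([.5445,-.101,.05],-7.3)"
```

```text
t 2.08 pos [ 0.5434 -0.1047  0.0524] jawyaw -7.69 down [ 0.002 -0.001 -1.   ] q6 -0.19
inc [ 0.0061  0.0015 -0.0096] twist -0.0065 rows 0.1
```

>>> move_arm(
  increments=[
    [0.006,0.002,-0.008,0],
    [0.006,0.002,-0.008,0],
    [0.006,0.002,-0.008,0],
  ],
)

```text
time: 2.45
tool_pos: [0.5444, -0.1001, 0.0492]
tool_rot: [1.236, 1.57, -0.467]
contact_force: [1.2, 0.7, -0.0]
opening: 0.0921
```

```bash
python3 -c "
from h import *
plan([.5445,-.101,.05],-7.3)
plan([.5445,-.101,.05],-7.3)"
```

```text
t 2.45 pos [ 0.5444 -0.1001  0.0492] jawyaw -7.57 down [ 0.001 -0.    -1.   ] q6 -0.19
inc [-0.0021  0.0006  0.0021] twist -0.0046 rows 0.0
t 2.45 pos [ 0.5444 -0.1001  0.0492] jawyaw -7.57 down [ 0.001 -0.    -1.   ] q6 -0.19
inc [-0.0021  0.0006  0.0021] twist -0.0046 rows 0.0
```

>>> move_arm(
  increments=[
    [0,0,0,0],
    [0,0,0,0],
    [0,0,0,0],
    [0,0,0,0],
    [0,0,0,0],
  ],
  gripper=1,
  squeeze=25,
)

```text
time: 3.08
tool_pos: [0.5451, -0.1005, 0.0492]
tool_rot: [1.397, 1.568, -0.306]
contact_force: [2.5, 0.1, 2.2]
opening: 0.0514
```

>>> move_arm(
  increments=[
    [0,0,0,0],
    [0,0,0,0],
    [0,0,0,0],
  ],
)

```text
time: 3.45
tool_pos: [0.5449, -0.1004, 0.0492]
tool_rot: [1.36, 1.569, -0.343]
contact_force: [4.0, -0.4, 3.2]
opening: 0.0514
```

```bash
python3 -c "
from h import *
print(robot.observe()['contact_force'],robot.observe()['torque'])
snap('top','pics/t2.png');snap('side','pics/s2.png')
crop('pics/s2.png','pics/s2a.png',230,130,350,250,5)
crop('pics/t2.png','pics/t2a.png',240,160,400,270,5)"
```

```text
[ 4.00764915 -0.43665328  3.24610781] [-0.18839037 -0.81251726 -0.06836095]
```

View pics/s2a.png

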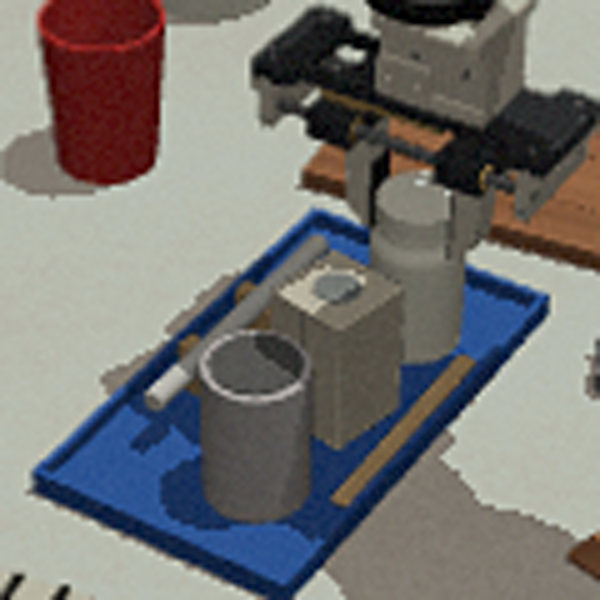

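View pics/t2a.png

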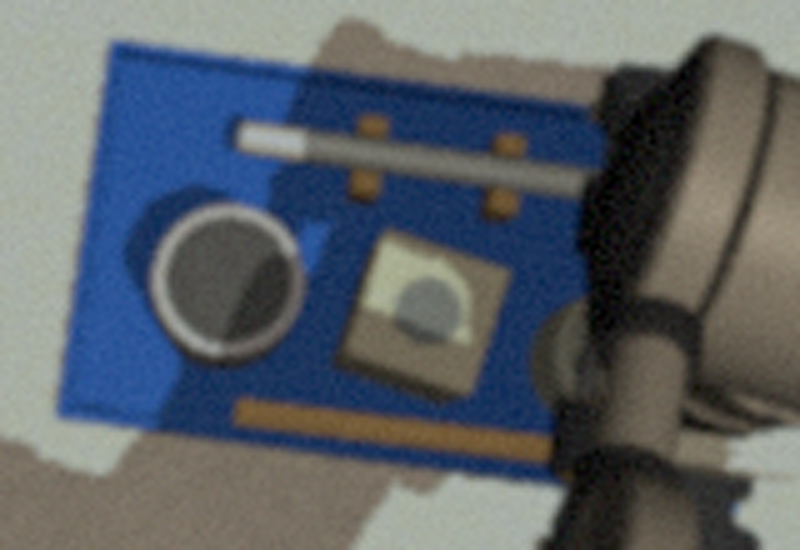

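```bash
python3 -c "
from h import *
for X in [(.545,-.1,.049),(.516,-.097,.049),(.574,-.104,.049),(.545,-.1,.068),(.545,-.1,.006),(.545,-.1,.081),(.545,-.1,.111)]:
  p=proj('side',X);print(X,p.round(1),((p-[230,130])*5).round())
"
```

```text
(0.545, -0.1, 0.049) [311.7 185.7] [408. 279.]
(0.516, -0.097, 0.049) [320.3 188.9] [452. 294.]
(0.574, -0.104, 0.049) [303.2 182.4] [366. 262.]
(0.545, -0.1, 0.068) [311.9 180.6] [409. 253.]
(0.545, -0.1, 0.006) [311.1 197. ] [406. 335.]
(0.545, -0.1, 0.081) [312.  177.1] [410. 235.]
(0.545, -0.1, 0.111) [312.4 168.8] [412. 194.]
```

```bash
python3 -c "
from h import *
crop('pics/s2.png','pics/s2b.png',290,155,345,210,14)"
```

```text
(no output)
```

View pics/s2b.png

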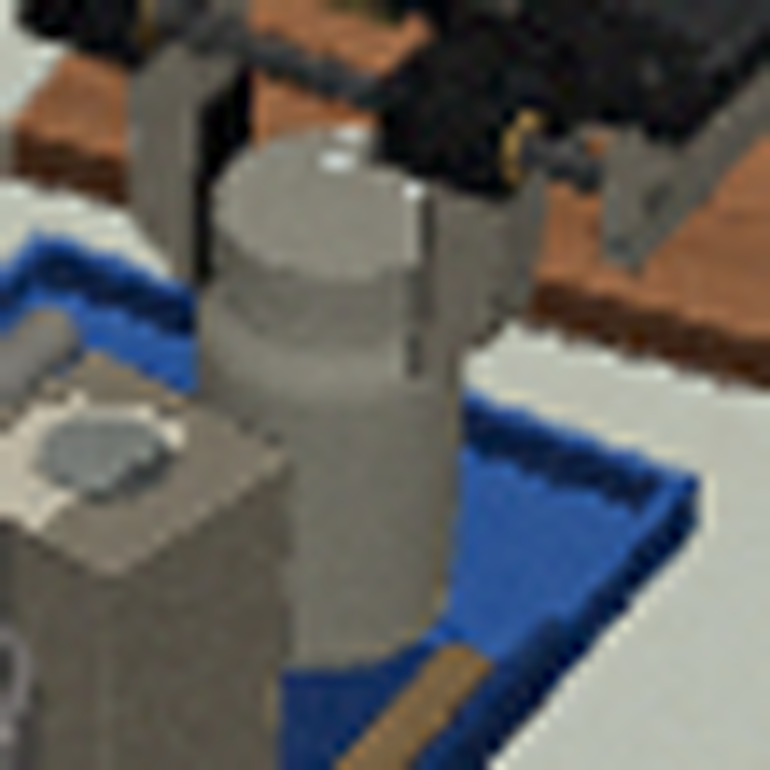

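```bash
python3 -c "
from h import *
c=np.array([.5454,-.1029,.1895]);j=np.array([np.cos(np.radians(-7.4)),np.sin(np.radians(-7.4)),0])
for z in (.1895,.2095,.2195):
  for s in (.046,.065,-.046,-.065):
    print(z,s,proj('side',[*(c+s*j)[:2],z]).round(1))
"; python3 -c "
from h import *
crop('pics/s1.png','pics/s1b.png',285,95,365,150,10)"
```

```text
0.1895 0.046 [299.7 140.6]
0.1895 0.065 [294.  138.7]
0.1895 -0.046 [328.1 150.5]
0.1895 -0.065 [334.2 152.6]
0.2095 0.046 [299.8 134.6]
0.2095 0.065 [294.1 132.7]
0.2095 -0.046 [328.5 144.4]
0.2095 -0.065 [334.6 146.5]
0.2195 0.046 [299.9 131.6]
0.2195 0.065 [294.1 129.7]
0.2195 -0.046 [328.7 141.3]
0.2195 -0.065 [334.9 143.4]
```

View pics/s1b.png

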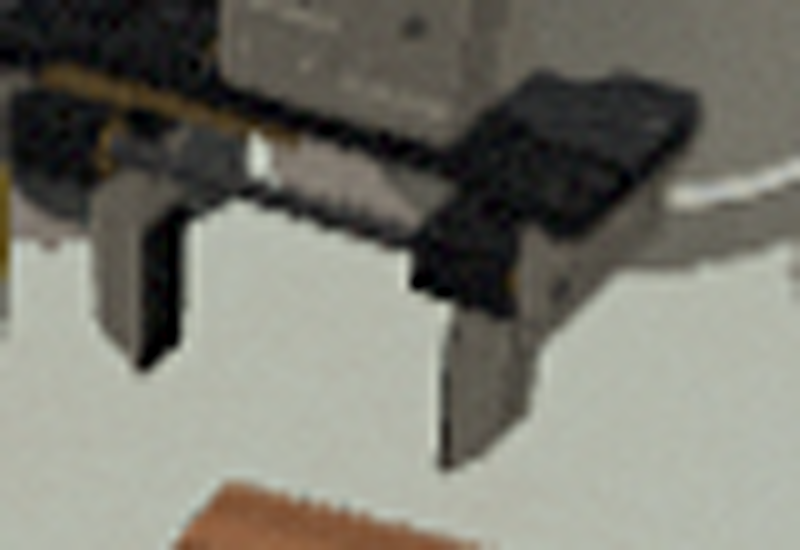

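```bash
python3 -c "
from h import *
crop('pics/t1.png','pics/t1a.png',290,150,450,270,5)
c=np.array([.5454,-.1029,.1895]);j=np.array([np.cos(np.radians(-7.4)),np.sin(np.radians(-7.4)),0])
for z in (.1895,.2195,.26):
  for s in (0,.046,.065,-.046,-.065):
    print(z,s,((proj('top',[*(c+s*j)[:2],z])-[290,150])*5).round(0))
"
```

```text
0.1895 0 [435. 377.]
0.1895 0.046 [449. 251.]
0.1895 0.065 [455. 200.]
0.1895 -0.046 [421. 503.]
0.1895 -0.065 [415. 556.]
0.2195 0 [455. 369.]
0.2195 0.046 [469. 239.]
0.2195 0.065 [475. 186.]
0.2195 -0.046 [440. 501.]
0.2195 -0.065 [434. 556.]
0.26 0 [484. 359.]
0.26 0.046 [499. 221.]
0.26 0.065 [505. 165.]
0.26 -0.046 [469. 498.]
0.26 -0.065 [462. 556.]
```

View pics/t1a.png

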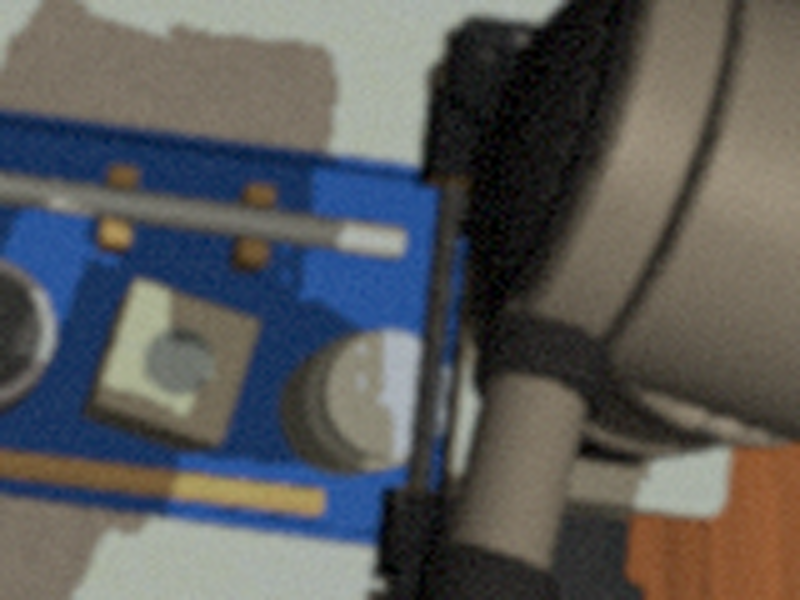

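>>> move_arm(
  increments=[
    [0,0,0,0],
    [0,0,0,0],
    [0,0,0,0],
    [0.02,0,0,0],
    [0.025,0,0,0],
  ],
  gripper=0,
)

```text
time: 4.18
tool_pos: [0.5434, -0.1, 0.0377]
tool_rot: [-1.691, 1.569, 2.889]
contact_force: [-0.0, -0.2, 0.5]
opening: 0.0911
```

>>> move_arm(
  increments=[
    [0.01,0,0,0],
    [0.02,0,0,0],
    [0.02,0,0,0],
  ],
)

```text
time: 4.55
tool_pos: [0.5439, -0.1001, 0.0303]
tool_rot: [-1.646, 1.57, 2.934]
contact_force: [-0.2, 0.0, 0.3]
opening: 0.0918
```

```bash
python3 -c "
from h import *
print(robot.observe()['contact_force'],robot.observe()['torque'])
snap('side','pics/s3.png')
crop('pics/s3.png','pics/s3b.png',290,155,345,210,12)"
```

```text
[-0.23342069  0.0422377   0.26772553] [ 0.01400209 -0.0795527  -0.02127763]
```

View pics/s3b.png

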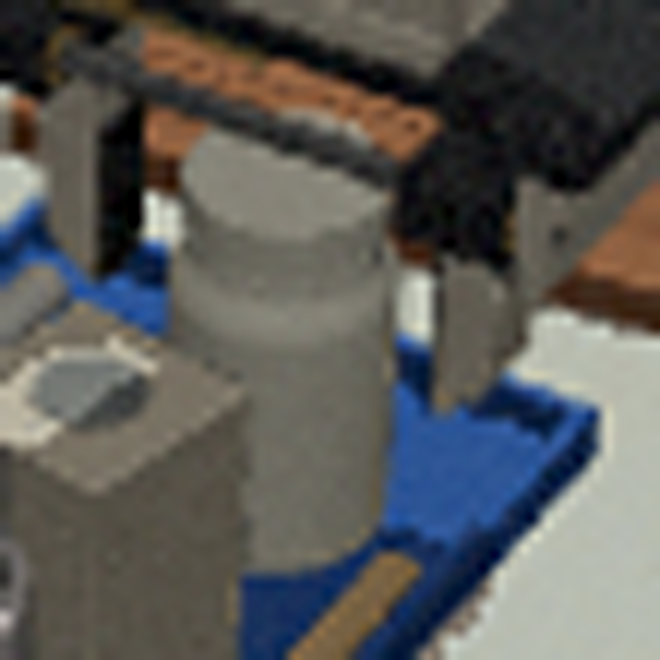

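```bash
python3 -c "
from h import *
c=np.array([.5439,-.1001]);j=np.array([np.cos(np.radians(-7.4)),np.sin(np.radians(-7.4))]);k=np.array([-j[1],j[0]])
for z in (.03,.05,.055,.06,.065):
  for w in (-.0095,.0095):
    print(z,w,[(proj('side',[*(c+s*j+w*k),z])).round(1) for s in (.046,-.046)])
"
```

```text
0.03 -0.0095 [array([300.3, 184.1]), array([326.8, 194.4])]
0.03 0.0095 [array([297. , 187.3]), array([323.6, 197.8])]
0.05 -0.0095 [array([300.4, 178.9]), array([327.1, 189.1])]
0.05 0.0095 [array([297.1, 182.1]), array([324. , 192.5])]
0.055 -0.0095 [array([300.5, 177.5]), array([327.2, 187.7])]
0.055 0.0095 [array([297.2, 180.7]), array([324.1, 191.1])]
0.06 -0.0095 [array([300.5, 176.2]), array([327.3, 186.4])]
0.06 0.0095 [array([297.2, 179.4]), array([324.2, 189.8])]
0.065 -0.0095 [array([300.5, 174.9]), array([327.4, 185. ])]
0.065 0.0095 [array([297.2, 178.1]), array([324.3, 188.4])]
```

>>> move_arm(
  increments=[
    [0,0,0,0],
    [0,0,0,0],
    [0,0,0,0],
    [0,0,0,0],
    [0,0,0,0],
  ],
  gripper=1,
)

```text
time: 5.22
tool_pos: [0.5444, -0.1003, 0.0308]
tool_rot: [1.299, 1.57, -0.404]
contact_force: [1.0, 0.2, 0.1]
opening: 0.057
```

```bash
python3 -c "
from h import *
print(robot.observe())
snap('side','pics/s4.png')
crop('pics/s4.png','pics/s4b.png',290,155,345,210,12)"
```

```text
{'time': 5.225, 'qpos': array([-3.20588339e-01,  5.69774358e-01,  1.64761206e+00, -6.06476347e-05,
        9.23627991e-01, -1.87947889e-01]), 'qvel': array([-0.00028464, -0.00065135, -0.0004578 , -0.00219533,  0.00081269,
        0.00029063]), 'joint_efforts': array([-3.49836261e-02, -4.89598846e+01, -1.87317216e+01,  2.30220705e-02,
        2.44548954e-01, -3.10347168e-04]), 'tool_pos': array([ 0.5443676 , -0.1002696 ,  0.03084034]), 'tool_rot': array([ 1.29933175,  1.57021606, -0.40406847]), 'contact_force': array([1.02958093, 0.21593976, 0.10294754]), 'torque': array([-0.03571457, -0.20763142,  0.05175364]), 'opening': 0.056974062114667906}
```

View pics/s4b.png

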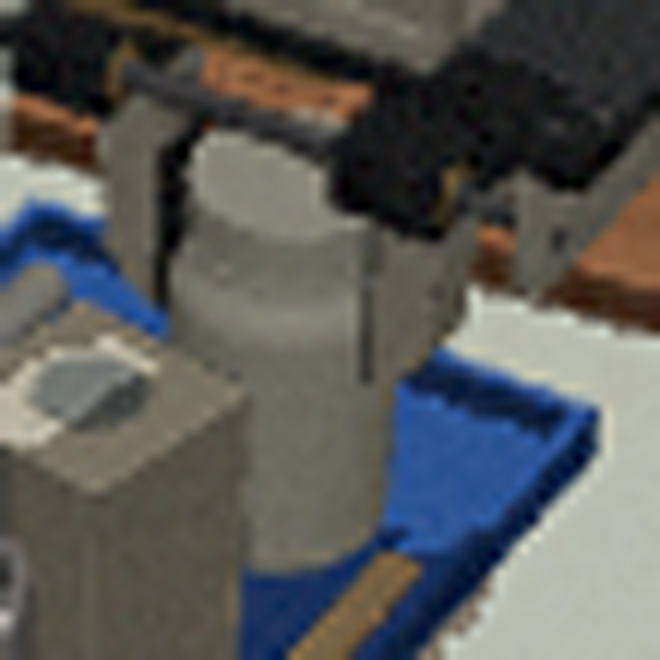

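>>> move_arm(
  increments=[
    [-0.03,0,0,0],
    [-0.15,0,0,0],
    [-0.3,0,0,0],
    [-0.35,0,0,0],
    [-0.35,0,0,0],
  ],
)

```text
time: 5.9
tool_pos: [0.5448, -0.1004, 0.1727]
tool_rot: [1.358, 1.567, -0.345]
contact_force: [1.0, -0.3, -3.0]
opening: 0.0569
```

```bash
python3 -c "
from h import *
plan([.46,-.287,.171],-90)
"
```

```text
t 5.9 pos [ 0.5448 -0.1004  0.1727] jawyaw -7.59 down [ 0.003 -0.001 -1.   ] q6 -0.19
inc [ 0.0041 -0.1485  0.4904] twist 1.3735 rows 7.7
```

>>> move_arm(
  increments=[
    [0,-0.03,0.1,0.178],
    [0,-0.06,0.2,0.356],
    [0,-0.09,0.3,0.534],
    [0,-0.12,0.4,0.712],
    [0,-0.148,0.49,0.89],
  ],
)

```text
time: 6.52
tool_pos: [0.4579, -0.2871, 0.1688]
tool_rot: [-1.178, 1.567, 2.463]
contact_force: [0.1, 0.7, -2.9]
opening: 0.057
```

>>> move_arm(
  increments=[
    [0,0,0,0.17],
    [0,0,0,0.34],
    [0,0,0,0.484],
    [0,0,0,0.484],
    [0,0,0,0.484],
  ],
)

```text
time: 7.15
tool_pos: [0.4591, -0.2862, 0.1698]
tool_rot: [-0.665, 1.569, 2.479]
contact_force: [0.0, 0.4, -3.3]
opening: 0.057
```

```bash
python3 -c "
from h import *
plan([.46,-.287,.041],-90)
snap('side','pics/s5.png');snap('top','pics/t5.png')
"
```

```text
t 7.15 pos [ 0.4591 -0.2862  0.1698] jawyaw -89.86 down [-0.001  0.001 -1.   ] q6 0.87
inc [ 0.3221  0.0022 -0.0026] twist 0.0023 rows 2.1
```

View pics/s5.png

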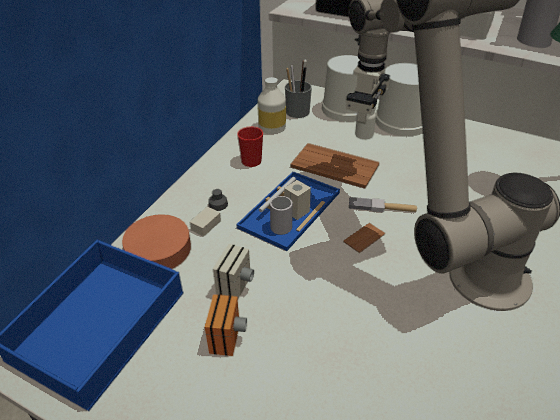

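View pics/t5.png

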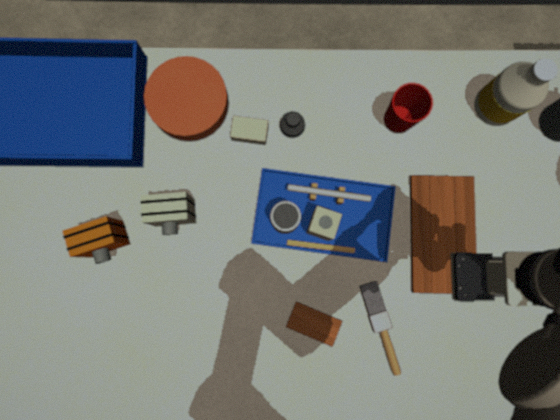

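>>> move_arm(
  increments=[
    [0.14,0.002,-0.002,0],
    [0.26,0.002,-0.002,0],
    [0.3,0.002,-0.002,0],
    [0.315,0.002,-0.002,0],
    [0.32,0.002,-0.002,0],
  ],
)

```text
time: 7.88
tool_pos: [0.4613, -0.2882, 0.044]
tool_rot: [2.424, 1.568, -0.718]
contact_force: [-0.2, -0.2, -2.1]
opening: 0.0568
```

>>> move_arm(
  increments=[
    [0,0,0,0],
    [0,0,0,0],
  ],
)

```text
time: 8.12
tool_pos: [0.4609, -0.2879, 0.0438]
tool_rot: [2.413, 1.569, -0.729]
contact_force: [-0.3, -0.6, -2.1]
opening: 0.0573
```

```bash
python3 -c "
from h import *
plan([.46,-.287,.0395],-90);print(robot.observe()['contact_force'])
snap('side','pics/s6.png')
crop('pics/s6.png','pics/s6b.png',300,100,400,200,6)
"
```

```text
t 8.12 pos [ 0.4609 -0.2879  0.0438] jawyaw -90.03 down [ 0.002 -0.001 -1.   ] q6 0.87
inc [ 0.0107 -0.0022  0.0023] twist -0.0005 rows 0.1
[-0.3130538  -0.5575725  -2.07487411]
```

View pics/s6b.png

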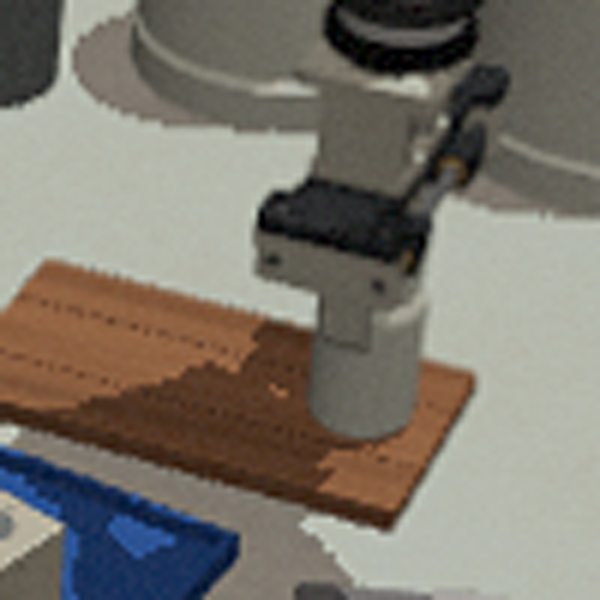

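>>> move_arm(
  increments=[
    [0.004,0,0,0],
    [0.009,0,0,0],
    [0.011,0,0,0],
    [0.011,0,0,0],
  ],
)

```text
time: 8.68
tool_pos: [0.4608, -0.2876, 0.0397]
tool_rot: [2.567, 1.569, -0.575]
contact_force: [-1.5, 2.5, 9.8]
opening: 0.0567
```

```bash
python3 -c "
from h import *
plan([.46,-.287,.0395],-90);print(robot.observe()['contact_force'])
"
```

```text
t 8.68 pos [ 0.4608 -0.2876  0.0397] jawyaw -90.03 down [ 0.001 -0.001 -1.   ] q6 0.87
inc [ 0.0005 -0.0016  0.002 ] twist -0.0006 rows 0.0
[-1.48662627  2.49075611  9.79450072]
```

>>> move_arm(
  increments=[
    [-0.003,0,0,0],
    [-0.003,0,0,0],
    [-0.003,0,0,0],
  ],
)

```text
time: 9.05
tool_pos: [0.4606, -0.2876, 0.0398]
tool_rot: [2.441, 1.57, -0.701]
contact_force: [-1.5, 0.8, 3.7]
opening: 0.057
```

>>> move_arm(
  increments=[
    [0,0,0,0],
    [0,0,0,0],
    [0,0,0,0],
    [0,0,0,0],
    [0,0,0,0],
  ],
  gripper=0,
)

```text
time: 9.68
tool_pos: [0.4603, -0.2874, 0.0395]
tool_rot: [0.334, 1.571, -2.808]
contact_force: [-0.1, 0.1, 0.7]
opening: 0.0913
```

>>> move_arm(
  increments=[
    [-0.05,0,0,0],
    [-0.18,0,0,0],
    [-0.3,0,0,0],
    [-0.33,0,0,0],
    [-0.33,0,0,0],
  ],
)

```text
time: 10.3
tool_pos: [0.4604, -0.2875, 0.1718]
tool_rot: [2.391, 1.57, -0.751]
contact_force: [0.3, 0.7, 0.2]
opening: 0.0916
```

```bash
python3 -c "
from h import *
plan([.5587,-.0197,.172],-18)
"
```

```text
t 10.3 pos [ 0.4604 -0.2875  0.1718] jawyaw -90.03 down [ 0.001 -0.001 -1.   ] q6 0.87
inc [-0.0008 -0.6697 -0.2452] twist -1.2006 rows 6.7
```

>>> move_arm(
  increments=[
    [0,-0.134,-0.05,-0.178],
    [0,-0.268,-0.1,-0.356],
    [0,-0.4,-0.147,-0.534],
    [0,-0.535,-0.195,-0.712],
    [0,-0.669,-0.245,-0.89],
  ],
)

```text
time: 10.92
tool_pos: [0.5578, -0.018, 0.1692]
tool_rot: [-1.065, 1.567, 3.014]
contact_force: [0.6, -0.2, -0.2]
opening: 0.0923
```

>>> move_arm(
  increments=[
    [0,0,0,-0.17],
    [0,0,0,-0.31],
    [0,0,0,-0.31],
    [0,0,0,-0.31],
  ],
)

```text
time: 11.42
tool_pos: [0.558, -0.02, 0.1704]
tool_rot: [-1.376, 1.569, 3.018]
contact_force: [0.5, -0.3, -0.5]
opening: 0.092
```

```bash
python3 -c "
from h import *
plan([.5587,-.0197,.026],-18)
"
```

```text
t 11.43 pos [ 0.558  -0.02    0.1704] jawyaw -18.22 down [-0.002  0.    -1.   ] q6 0.14
inc [ 0.3609  0.0022 -0.0014] twist -0.0036 rows 2.3
```

>>> move_arm(
  increments=[
    [0.14,0.002,-0.001,0],
    [0.28,0.002,-0.001,0],
    [0.34,0.002,-0.001,0],
    [0.351,0.002,-0.001,0],
    [0.351,0.002,-0.001,0],
  ],
)

```text
time: 12.05
tool_pos: [0.5599, -0.02, 0.0317]
tool_rot: [1.628, 1.57, -0.259]
contact_force: [0.5, -0.0, 0.4]
opening: 0.0916
```

>>> move_arm(
  increments=[
    [0,0,0,0],
    [0,0,0,0],
    [0,0,0,0],
  ],
)

```text
time: 12.42
tool_pos: [0.5597, -0.0198, 0.0318]
tool_rot: [1.634, 1.57, -0.252]
contact_force: [-0.5, 0.6, -0.3]
opening: 0.092
```

```bash
python3 -c "
from h import *
plan([.5587,-.0197,.03],-18);print(robot.observe()['contact_force'])
snap('side','pics/s7.png')
crop('pics/s7.png','pics/s7b.png',250,130,350,230,6)
"
```

```text
t 12.43 pos [ 0.5597 -0.0198  0.0318] jawyaw -18.04 down [ 0.001 -0.    -1.   ] q6 0.14
inc [ 0.0044 -0.0026  0.0005] twist -0.0007 rows 0.0
[-0.45848232  0.61497571 -0.26543655]
```

View pics/s7b.png

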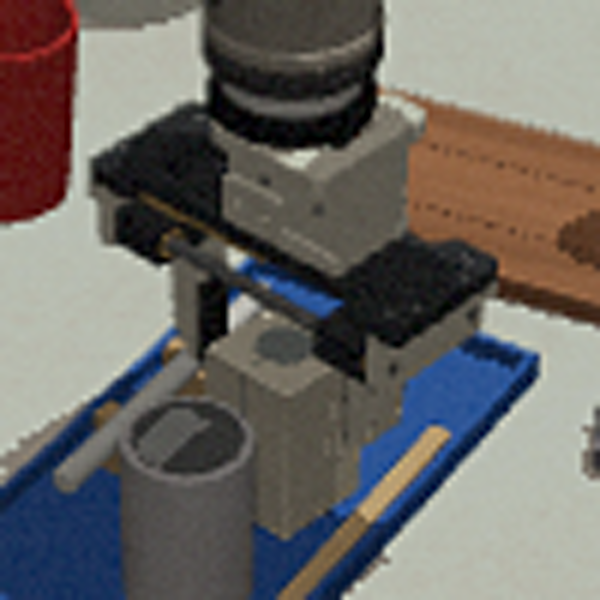

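>>> move_arm(
  increments=[
    [0,-0.003,0,0],
    [0,-0.003,0,0],
    [0,-0.003,0,0],
    [0,-0.003,0,0],
    [0,-0.003,0,0],
  ],
  gripper=1,
)

```text
time: 13.1
tool_pos: [0.5589, -0.0196, 0.0313]
tool_rot: [1.623, 1.569, -0.263]
contact_force: [2.0, -0.5, -0.6]
opening: 0.0536
```

>>> move_arm(
  increments=[
    [0,0,0,0],
    [0,0,0,0],
  ],
)

```text
time: 13.35
tool_pos: [0.5587, -0.0195, 0.0313]
tool_rot: [1.615, 1.57, -0.27]
contact_force: [1.9, 0.1, -0.3]
opening: 0.0539
```

>>> move_arm(
  increments=[
    [-0.03,0,0,0],
    [-0.15,0,0,0],
    [-0.3,0,0,0],
    [-0.35,0,0,0],
    [-0.35,0,0,0],
  ],
)

```text
time: 13.98
tool_pos: [0.5584, -0.0193, 0.1727]
tool_rot: [1.697, 1.569, -0.188]
contact_force: [-0.6, 0.6, -5.5]
opening: 0.0542
```

```bash
python3 -c "
from h import *
plan([.546,-.287,.171],-90)
"
```

```text
t 13.97 pos [ 0.5584 -0.0193  0.1727] jawyaw -18.03 down [ 0.002 -0.    -1.   ] q6 0.14
inc [0.0044 0.1777 0.6459] twist 1.1995 rows 6.7
```

>>> move_arm(
  increments=[
    [0,0.035,0.13,0.178],
    [0,0.07,0.26,0.356],
    [0,0.106,0.39,0.534],
    [0,0.142,0.52,0.712],
    [0,0.178,0.646,0.89],
  ],
)

```text
time: 14.6
tool_pos: [0.5443, -0.288, 0.1686]
tool_rot: [-0.942, 1.566, 2.517]
contact_force: [-0.2, 0.4, -4.1]
opening: 0.0538
```

>>> move_arm(
  increments=[
    [0,0,0,0.17],
    [0,0,0,0.31],
    [0,0,0,0.31],
    [0,0,0,0.31],
  ],
)

```text
time: 15.1
tool_pos: [0.5454, -0.2865, 0.1699]
tool_rot: [-0.578, 1.568, 2.566]
contact_force: [-0.4, 0.0, -5.2]
opening: 0.054
```

```bash
python3 -c "
from h import *
plan([.546,-.287,.0403],-90)
"
```

```text
t 15.1 pos [ 0.5454 -0.2865  0.1699] jawyaw -89.86 down [-0.002  0.001 -1.   ] q6 0.96
inc [ 0.324   0.0016 -0.0022] twist 0.0024 rows 2.1
```

Spot check: neighbour jar is 85 mm away, body narrower; go down.

>>> move_arm(
  increments=[
    [0.14,0.002,-0.002,0],
    [0.26,0.002,-0.002,0],
    [0.3,0.002,-0.002,0],
    [0.315,0.002,-0.002,0],
    [0.32,0.002,-0.002,0],
  ],
)

```text
time: 15.72
tool_pos: [0.5479, -0.2887, 0.0447]
tool_rot: [2.499, 1.568, -0.643]
contact_force: [-0.0, 0.6, -3.1]
opening: 0.0539
```

>>> move_arm(
  increments=[
    [0.004,0,0,0],
    [0.008,0,0,0],
    [0.01,0,0,0],
    [0.01,0,0,0],
  ],
)

```text
time: 16.23
tool_pos: [0.5476, -0.2884, 0.0409]
tool_rot: [2.561, 1.568, -0.581]
contact_force: [-1.2, 1.3, 5.3]
opening: 0.054
```

Resting. Release and rise.

>>> move_arm(
  increments=[
    [-0.001,0,0,0],
    [-0.001,0,0,0],
    [-0.001,0,0,0],
    [-0.001,0,0,0],
    [-0.001,0,0,0],
  ],
  gripper=0,
)

```text
time: 16.85
tool_pos: [0.5467, -0.2879, 0.0394]
tool_rot: [0.21, 1.571, -2.932]
contact_force: [-0.7, 1.0, -0.5]
opening: 0.0915
```

>>> move_arm(
  increments=[
    [-0.05,0,0,0],
    [-0.18,0,0,0],
    [-0.3,0,0,0],
    [-0.33,0,0,0],
    [-0.33,0,0,0],
  ],
)

```text
time: 17.48
tool_pos: [0.5469, -0.288, 0.1718]
tool_rot: [2.452, 1.57, -0.69]
contact_force: [0.2, 0.1, -0.4]
opening: 0.092
```

```bash
python3 -c "
from h import *
plan([.570,.062,.172],-7.3)
"
```

```text
t 17.48 pos [ 0.5469 -0.288   0.1718] jawyaw -90.03 down [ 0.001 -0.001 -1.   ] q6 0.96
inc [-0.001  -0.875  -0.0573] twist -1.3789 rows 7.7
```

>>> move_arm(
  increments=[
    [0,-0.15,-0.01,-0.178],
    [0,-0.3,-0.02,-0.356],
    [0,-0.45,-0.03,-0.534],
    [0,-0.6,-0.04,-0.712],
    [0,-0.75,-0.05,-0.89],
  ],
)

```text
time: 18.1
tool_pos: [0.5657, 0.014, 0.1692]
tool_rot: [-1.027, 1.567, 3.052]
contact_force: [1.4, -0.1, 0.2]
opening: 0.0922
```

```bash
python3 -c "
from h import *
plan([.570,.062,.172],-7.3)
"
```

```text
t 18.1 pos [0.5657 0.014  0.1692] jawyaw -36.3 down [-0.004  0.    -1.   ] q6 0.52
inc [-0.007  -0.0623 -0.1031] twist -0.4833 rows 2.7
```

>>> move_arm(
  increments=[
    [0,-0.062,-0.103,-0.17],
    [0,-0.062,-0.103,-0.34],
    [0,-0.062,-0.103,-0.483],
    [0,-0.062,-0.103,-0.483],
    [0,-0.062,-0.103,-0.483],
  ],
)

```text
time: 18.73
tool_pos: [0.5711, 0.0598, 0.1703]
tool_rot: [-1.439, 1.569, 3.137]
contact_force: [0.7, 0.5, -0.3]
opening: 0.0917
```

```bash
python3 -c "
from h import *
plan([.570,.062,.031],-7.3)
"
```

```text
t 18.73 pos [0.5711 0.0598 0.1703] jawyaw -7.84 down [-0.002  0.    -1.   ] q6 0.11
inc [ 0.3483 -0.0027 -0.0052] twist -0.0089 rows 2.2
```

>>> move_arm(
  increments=[
    [0.14,-0.001,-0.005,-0.008],
    [0.28,-0.001,-0.005,-0.008],
    [0.34,-0.001,-0.005,-0.008],
    [0.35,-0.001,-0.005,-0.008],
    [0.35,-0.001,-0.005,-0.008],
  ],
)

```text
time: 19.35
tool_pos: [0.5721, 0.0618, 0.0321]
tool_rot: [1.614, 1.57, -0.084]
contact_force: [0.3, 0.3, 0.4]
opening: 0.0915
```

>>> move_arm(
  increments=[
    [0,0,0,0],
    [0,0,0,0],
  ],
)

```text
time: 19.6
tool_pos: [0.5722, 0.0619, 0.0327]
tool_rot: [1.634, 1.569, -0.062]
contact_force: [-0.6, 0.4, -0.6]
opening: 0.0919
```

```bash
python3 -c "
from h import *
plan([.570,.062,.031],-7.3);print(robot.observe()['contact_force'])
snap('side','pics/s8.png');snap('top','pics/t8.png')
crop('pics/s8.png','pics/s8b.png',230,110,370,220,5)
"
```

```text
t 19.6 pos [0.5722 0.0619 0.0327] jawyaw -7.19 down [ 0.002 -0.    -1.   ] q6 0.1
inc [ 0.0041 -0.0055  0.0005] twist 0.0018 rows 0.0
[-0.56013253  0.39755712 -0.63004031]
```

View pics/s8b.png

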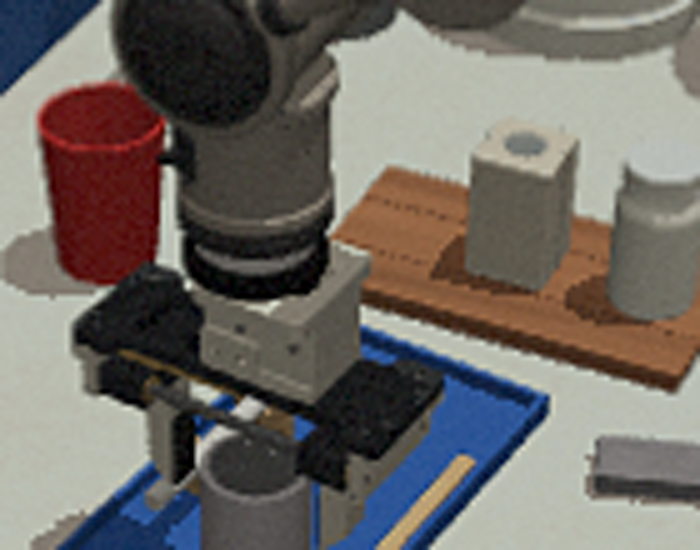

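View pics/t8.png

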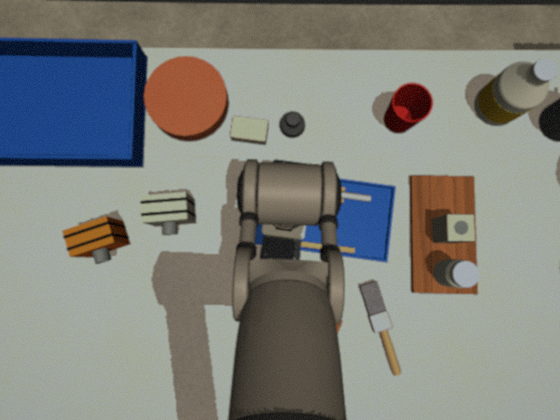

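```bash
python3 -c "
from h import *
crop('pics/t8.png','pics/t8b.png',400,165,490,305,4)
print(atz('top',(460.7,227.5),.105),atz('top',(463,273.7),.12))"
```

```text
[ 0.54940305 -0.28842033  0.105     ] [ 0.45867241 -0.28287532  0.12      ]
```

View pics/t8b.png

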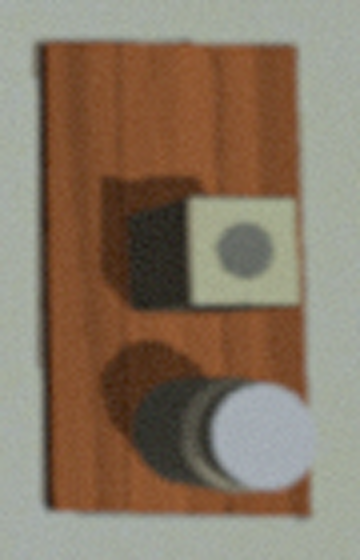

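>>> move_arm(
  increments=[
    [0,-0.003,0,0],
    [0,-0.003,0,0],
    [0,-0.003,0,0],
    [0,-0.003,0,0],
    [0,-0.003,0,0],
  ],
  gripper=1,
)

```text
time: 20.32
tool_pos: [0.571, 0.062, 0.0317]
tool_rot: [1.586, 1.569, -0.11]
contact_force: [1.1, 0.3, -0.2]
opening: 0.0618
```

>>> move_arm(
  increments=[
    [0,0,0,0],
    [0,0,0,0],
  ],
)

```text
time: 20.58
tool_pos: [0.5707, 0.062, 0.0317]
tool_rot: [1.497, 1.57, -0.199]
contact_force: [3.2, -0.2, 0.9]
opening: 0.0614
```

>>> move_arm(
  increments=[
    [-0.03,0,0,0],
    [-0.15,0,0,0],
    [-0.3,0,0,0],
    [-0.35,0,0,0],
    [-0.35,0,0,0],
  ],
)

```text
time: 21.2
tool_pos: [0.5704, 0.0622, 0.1731]
tool_rot: [1.649, 1.569, -0.047]
contact_force: [-0.8, -0.1, -4.4]
opening: 0.0613
```

```bash
python3 -c "
from h import *
plan([.632,-.287,.175],-90)
"
```

```text
t 21.2 pos [0.5704 0.0622 0.1731] jawyaw -7.17 down [ 0.002 -0.    -1.   ] q6 0.1
inc [-0.0044  0.2618  0.8469] twist 1.3805 rows 7.7
```

>>> move_arm(
  increments=[
    [0,0.045,0.15,0.178],
    [0,0.09,0.3,0.356],
    [0,0.135,0.45,0.534],
    [0,0.18,0.6,0.712],
    [0,0.225,0.74,0.89],
  ],
)

```text
time: 21.82
tool_pos: [0.6213, -0.2443, 0.1688]
tool_rot: [-1.004, 1.566, 2.644]
contact_force: [1.3, -0.1, -3.5]
opening: 0.0616
```

```bash
python3 -c "
from h import *
plan([.632,-.287,.175],-90)
"
```

```text
t 21.82 pos [ 0.6213 -0.2443  0.1688] jawyaw -60.95 down [-0.004  0.002 -1.   ] q6 0.57
inc [-0.0159  0.1063  0.0286] twist 0.4842 rows 2.7
```

>>> move_arm(
  increments=[
    [-0.01,0.106,0.029,0.17],
    [-0.01,0.106,0.029,0.34],
    [-0.01,0.106,0.029,0.484],
    [-0.01,0.106,0.029,0.484],
    [-0.01,0.106,0.029,0.484],
  ],
)

```text
time: 22.45
tool_pos: [0.6328, -0.285, 0.1741]
tool_rot: [-0.515, 1.568, 2.636]
contact_force: [0.3, 0.1, -4.0]
opening: 0.0618
```

```bash
python3 -c "
from h import *
plan([.632,-.287,.0407],-90)
"
```

```text
t 22.45 pos [ 0.6328 -0.285   0.1741] jawyaw -89.44 down [-0.002  0.001 -1.   ] q6 1.03
inc [0.3336 0.0055 0.0012] twist 0.0094 rows 2.1
```

>>> move_arm(
  increments=[
    [0.14,0.004,0.001,0.009],
    [0.26,0.004,0.001,0.009],
    [0.31,0.004,0.001,0.009],
    [0.325,0.004,0.001,0.009],
    [0.33,0.004,0.001,0.009],
  ],
)

```text
time: 23.08
tool_pos: [0.6334, -0.2872, 0.0441]
tool_rot: [2.548, 1.57, -0.595]
contact_force: [0.9, -0.5, -3.0]
opening: 0.0614
```

>>> move_arm(
  increments=[
    [0.003,0,0,0],
    [0.006,0,0,0],
    [0.008,0,0,0],
    [0.008,0,0,0],
  ],
)

```text
time: 23.58
tool_pos: [0.6335, -0.2873, 0.0413]
tool_rot: [2.636, 1.569, -0.508]
contact_force: [0.4, 0.5, 0.4]
opening: 0.0613
```

>>> move_arm(
  increments=[
    [0.002,0,0,0],
    [0.002,0,0,0],
  ],
)

```text
time: 23.82
tool_pos: [0.6339, -0.2873, 0.0411]
tool_rot: [2.692, 1.568, -0.452]
contact_force: [0.3, 1.0, 5.2]
opening: 0.0615
```

>>> move_arm(
  increments=[
    [0,0,0,0],
    [0,0,0,0],
    [0,0,0,0],
    [0,0,0,0],
    [0,0,0,0],
  ],
  gripper=0,
)

```text
time: 24.45
tool_pos: [0.6329, -0.2871, 0.0394]
tool_rot: [0.191, 1.571, -2.953]
contact_force: [-0.6, 0.0, 0.1]
opening: 0.0921
```

>>> move_arm(
  increments=[
    [-0.05,0,0,0],
    [-0.18,0,0,0],
    [-0.3,0,0,0],
    [-0.33,0,0,0],
    [-0.33,0,0,0],
  ],
)

```text
time: 25.08
tool_pos: [0.6331, -0.2871, 0.1719]
tool_rot: [2.536, 1.57, -0.609]
contact_force: [0.3, -0.2, 0.3]
opening: 0.0916
```

```bash
python3 -c "
from h import *
snap('side','pics/s9.png');snap('top','pics/t9.png')
r1=np.array([.6397,.0545]);r2=np.array([.6155,-.1235])
m=(r1+r2)/2;u=(r1-r2)/np.linalg.norm(r1-r2);print(m,u,np.degrees(np.arctan2(u[1],u[0])))
crop('pics/t9.png','pics/t9a.png',240,160,400,270,5)
"
```

```text
[ 0.6276 -0.0345] [0.13471573 0.99088429] 82.25781779602177
```

View pics/s9.png

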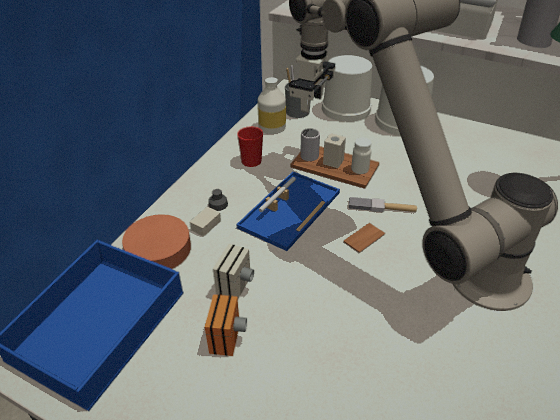

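View pics/t9a.png

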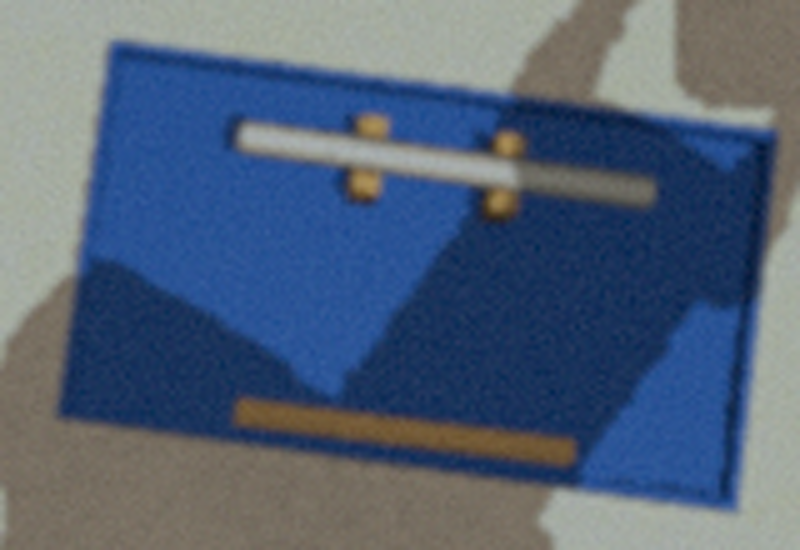

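```bash
python3 -c "
from h import *
plan([.6192,-.0995,.13],-7.4)
"
```

```text
t 25.18 pos [ 0.6321 -0.2866  0.1694] jawyaw -90.16 down [-0.003  0.002 -1.   ] q6 1.04
inc [ 0.0994 -0.4675  0.0333] twist -1.3793 rows 7.7
```

>>> move_arm(
  increments=[
    [0,-0.1,0.007,-0.178],
    [0,-0.2,0.014,-0.356],
    [0,-0.3,0.02,-0.534],
    [0,-0.4,0.027,-0.712],
    [0,-0.467,0.033,-0.89],
  ],
  gripper=0.55,
)

```text
time: 25.8
tool_pos: [0.6191, -0.098, 0.1693]
tool_rot: [-1.267, 1.567, 2.811]
contact_force: [0.0, 0.3, 0.4]
opening: 0.0469
```

>>> move_arm(
  increments=[
    [0.05,0,0,-0.178],
    [0.1,0,0,-0.356],
    [0.1,0,0,-0.489],
    [0.1,0,0,-0.489],
    [0.1,0,0,-0.489],
  ],
)

```text
time: 26.42
tool_pos: [0.62, -0.1002, 0.1308]
tool_rot: [-1.657, 1.57, 2.923]
contact_force: [0.0, -0.4, 0.0]
opening: 0.0413
```

```bash
python3 -c "
from h import *
plan([.6192,-.0995,.02],-7.4)
"
```

```text
t 26.43 pos [ 0.62   -0.1002  0.1308] jawyaw -7.57 down [-0.001  0.    -1.   ] q6 -0.15
inc [ 0.2769 -0.0018 -0.0014] twist -0.0029 rows 1.8
```

>>> move_arm(
  increments=[
    [0.12,-0.002,-0.002,0],
    [0.22,-0.002,-0.002,0],
    [0.275,-0.002,-0.002,0],
    [0.275,-0.002,-0.002,0],
    [0.275,-0.002,-0.002,0],
  ],
)

```text
time: 27.05
tool_pos: [0.6204, -0.0996, 0.0227]
tool_rot: [1.398, 1.569, -0.303]
contact_force: [0.1, -0.2, 0.0]
opening: 0.0412
```

```bash
python3 -c "
from h import *
plan([.6192,-.0995,-.003],-7.4);print(robot.observe()['contact_force'])
snap('side','pics/s10.png');crop('pics/s10.png','pics/s10b.png',250,130,350,230,6)
"
```

```text
t 27.05 pos [ 0.6204 -0.0996  0.0227] jawyaw -7.47 down [ 0.002 -0.001 -1.   ] q6 -0.15
inc [ 0.0642 -0.0031  0.0001] twist -0.0012 rows 0.4
[ 0.14130772 -0.18370308  0.02320904]
```

View pics/s10b.png

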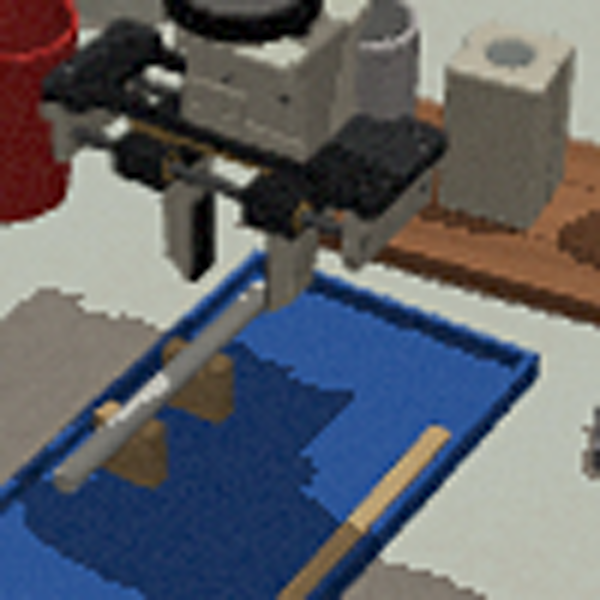

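```bash
python3 -c "
from h import *
c=np.array([.6204,-.0996]);j=np.array([np.cos(np.radians(-7.4)),np.sin(np.radians(-7.4))]);k=np.array([-j[1],j[0]])
for z in (.02,.04,.05,.06):
  for w in (-.0095,.0095):
    print(z,w,[((proj('side',[*(c+s*j+w*k),z])-[250,130])*6).round(0) for s in (.0206,-.0206)])
for a in (-.09,-.066,.09): 
  u=k; print(a,((proj('side',[*(np.array([.628,-.034])+a*u),.04])-[250,130])*6).round(0))
"
```

```text
0.02 -0.0095 [array([207., 318.]), array([275., 345.])]
0.02 0.0095 [array([187., 337.]), array([255., 364.])]
0.04 -0.0095 [array([207., 287.]), array([276., 313.])]
0.04 0.0095 [array([187., 306.]), array([256., 333.])]
0.05 -0.0095 [array([207., 271.]), array([276., 298.])]
0.05 0.0095 [array([187., 290.]), array([256., 317.])]
0.06 -0.0095 [array([207., 255.]), array([277., 282.])]
0.06 0.0095 [array([187., 274.]), array([256., 301.])]
-0.09 [258. 286.]
-0.066 [233. 310.]
0.09 [ 56. 479.]
```

>>> move_arm(
  increments=[
    [0.02,-0.003,0,0],
    [0.04,-0.003,0,0],
    [0.05,-0.003,0,0],
    [0.05,-0.003,0,0],
  ],
)

```text
time: 27.6
tool_pos: [0.6181, -0.0991, 0.001]
tool_rot: [-1.618, 1.57, 2.965]
contact_force: [-0.3, 0.0, 0.9]
opening: 0.0413
```

>>> move_arm(
  increments=[
    [0.01,0,0,0],
    [0.02,0,0,0],
    [0.02,0,0,0],
  ],
)

```text
time: 27.98
tool_pos: [0.6181, -0.0991, -0.0069]
tool_rot: [-1.647, 1.57, 2.936]
contact_force: [0.1, -0.5, 0.2]
opening: 0.0412
```

```bash
python3 -c "
from h import *
plan([.6192,-.0995,-.006],-7.4);print(robot.observe()['contact_force'])
snap('side','pics/s11.png');crop('pics/s11.png','pics/s11b.png',265,150,325,210,12)
"
```

```text
t 27.98 pos [ 0.6181 -0.0991 -0.0069] jawyaw -7.42 down [-0.001  0.    -1.   ] q6 -0.15
inc [-0.0023  0.0029  0.0006] twist -0.0003 rows 0.0
[ 0.0514734  -0.53067573  0.21817573]
```

View pics/s11b.png

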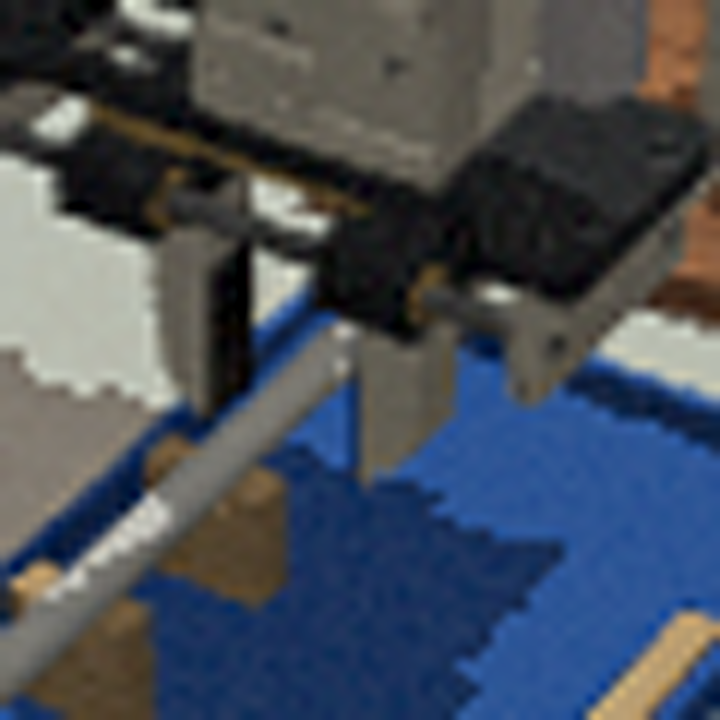

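>>> move_arm(
  increments=[
    [0,0.002,0,0],
    [0,0.002,0,0],
    [0,0.002,0,0],
    [0,0.002,0,0],
    [0,0.002,0,0],
  ],
  gripper=1,
  squeeze=45,
)

```text
time: 28.65
tool_pos: [0.6193, -0.0993, -0.0064]
tool_rot: [1.243, 1.57, -0.457]
contact_force: [-0.8, 0.9, 0.7]
opening: 0.0129
```

>>> move_arm(
  increments=[
    [0,0,0,0],
    [0,0,0,0],
  ],
)

```text
time: 28.9
tool_pos: [0.6193, -0.0993, -0.0064]
tool_rot: [1.319, 1.571, -0.381]
contact_force: [0.1, 0.4, -0.5]
opening: 0.0126
```

>>> move_arm(
  increments=[
    [-0.01,0,0,0],
    [-0.03,0,0,0],
    [-0.06,0,0,0],
    [-0.12,0,0,0],
    [-0.2,0,0,0],
  ],
)

```text
time: 29.52
tool_pos: [0.6188, -0.0992, 0.0745]
tool_rot: [-1.575, 1.57, 3.008]
contact_force: [0.9, -0.5, -0.6]
opening: 0.0126
```

>>> move_arm(
  increments=[
    [-0.1,0,0,0],
    [-0.15,0,0,0],
    [-0.15,0,0,0],
  ],
)

```text
time: 29.9
tool_pos: [0.6203, -0.0996, 0.1361]
tool_rot: [1.397, 1.566, -0.304]
contact_force: [0.2, 0.4, -1.1]
opening: 0.0128
```

```bash
python3 -c "
from h import *
plan([.6192,-.0995,-.006],-7.4);print(robot.observe()['contact_force'],robot.observe()['opening'])
snap('side','pics/s12.png');crop('pics/s12.png','pics/s12b.png',220,110,340,210,6)
snap('top','pics/t12.png');crop('pics/t12.png','pics/t12b.png',240,130,420,265,4)
"
```

```text
t 29.9 pos [ 0.6203 -0.0996  0.1361] jawyaw -7.41 down [ 0.005 -0.001 -1.   ] q6 -0.15
inc [ 3.553e-01 -4.500e-03 -2.000e-04] twist -0.0002 rows 2.3
[ 0.18000396  0.41978849 -1.0740067 ] 0.012782607877793143
```

View pics/s12b.png

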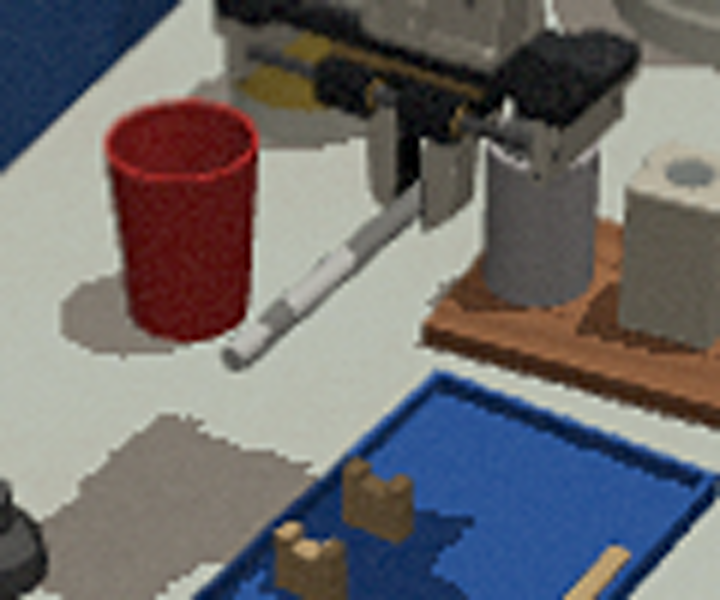

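View pics/t12b.png

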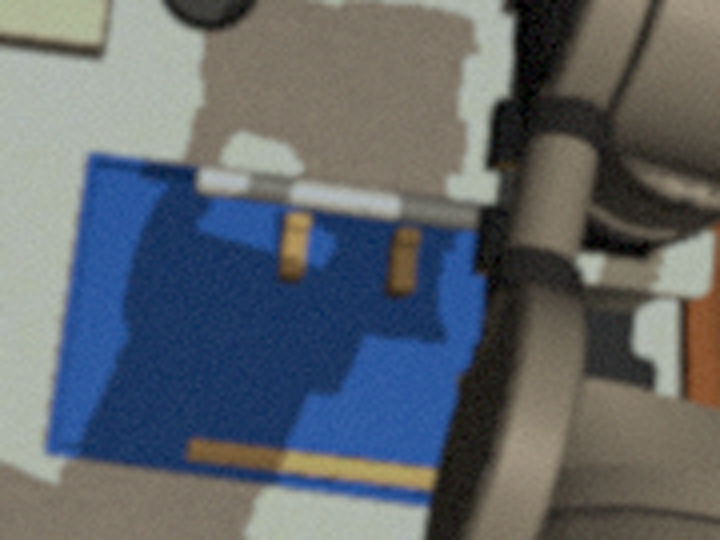

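```bash
python3 -c "
from h import *
c=np.array([.6203,-.0996]);th=np.radians(82.6);k=np.array([np.cos(th),np.sin(th)])
for L in (.150,.156):
 for z in (.165,.175,.183,.19):
  X=[*(c+L*k),z];print(L,z,proj('side',X).round(1),proj('top',X).round(1))
"
```

```text
0.15 0.165 [259.1 173.1] [292.3 175.9]
0.15 0.175 [258.9 170.1] [292.5 174.8]
0.15 0.183 [258.9 167.7] [292.7 174. ]
0.15 0.19 [258.8 165.6] [292.8 173.2]
0.156 0.165 [257.8 174.3] [289.1 175.5]
0.156 0.175 [257.7 171.2] [289.3 174.4]
0.156 0.183 [257.6 168.8] [289.4 173.5]
0.156 0.19 [257.5 166.7] [289.5 172.8]
```

```bash
cat > ov.py <<'E'
from h import *
def ov(n,f,out,O,yaw,box,s):
    im=cv2.imread(f);x0,y0,x1,y1=box;im=cv2.resize(im[y0:y1,x0:x1],None,fx=s,fy=s,interpolation=cv2.INTER_CUBIC)
    c,sn=np.cos(np.radians(yaw)),np.sin(np.radians(yaw))
    W=lambda p:np.array([O[0]+c*p[0]-sn*p[1],O[1]+sn*p[0]+c*p[1],p[2]])
    Q=lambda p:tuple(np.int32(((proj(n,W(p))-[x0,y0]+.5)*s-.5)*8))
    L=lambda a,b,col:cv2.line(im,Q(a),Q(b),col,1,cv2.LINE_AA,3)
    for z in(.1,):
        P4=[(-.015,-.045,z),(.04,-.045,z),(.04,.045,z),(-.015,.045,z)]
        for i in range(4):L(P4[i],P4[(i+1)%4],(0,0,255))
    for y in(-.045,.045):L((-.015,y,0),(-.015,y,.1),(0,0,255))
    for r in(.016,):
        t=np.linspace(0,2*np.pi,33)
        for i in range(32):
            for x,col in((-.04,(0,255,0)),(-.015,(255,0,0))):
                L((x,r*np.cos(t[i]),.06+r*np.sin(t[i])),(x,r*np.cos(t[i+1]),.06+r*np.sin(t[i+1])),col)
    cv2.imwrite(out,im)
if __name__=="__main__":
    import sys
    O=(float(sys.argv[1]),float(sys.argv[2]));y=float(sys.argv[3])
    ov("top","pics/t0.png" if 0 else "pics/top0.png","pics/ovt%s.png"%sys.argv[4],O,y,(125,170,215,250),8)
    ov("side","pics/side0.png","pics/ovs%s.png"%sys.argv[4],O,y,(200,235,270,310),8)
E
python3 ov.py .573 .3036 6.3 1
```

```text
(no output)
```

View pics/ovt1.png

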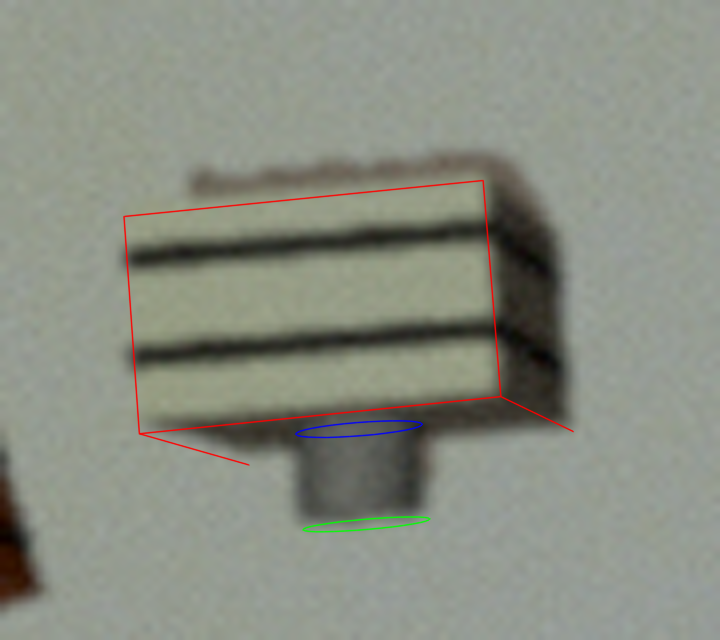

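View pics/ovs1.png

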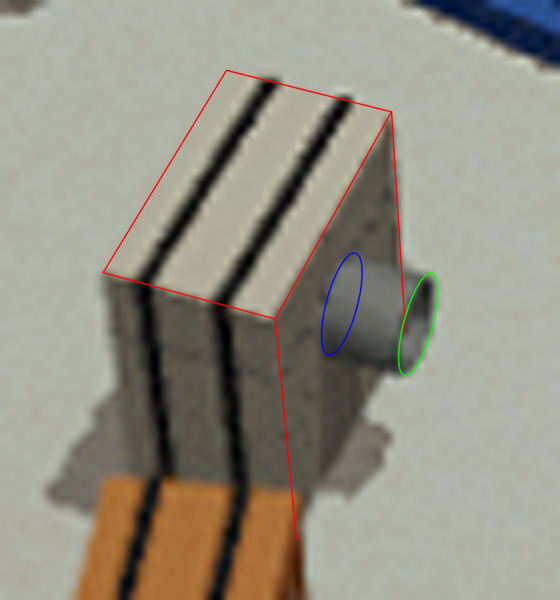

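```bash
python3 ov.py .5745 .3042 5.0 2
```

```text
(no output)
```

View pics/ovt2.png

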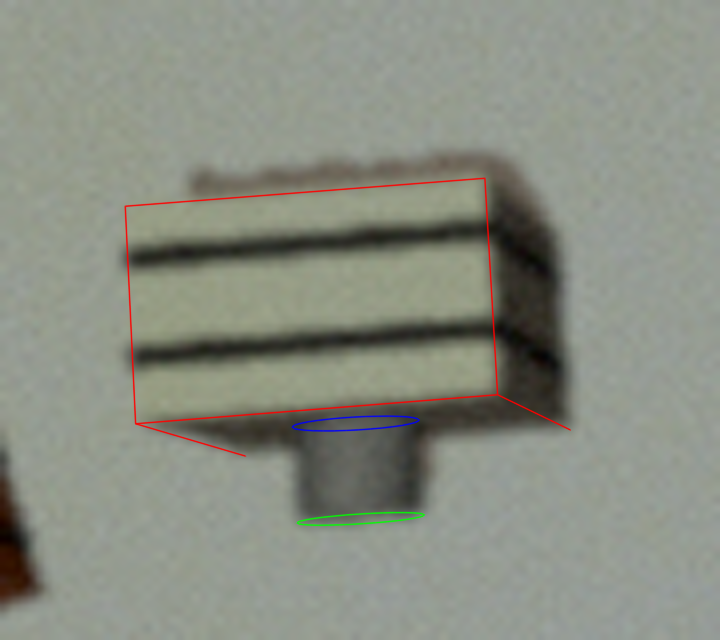

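View pics/ovs2.png

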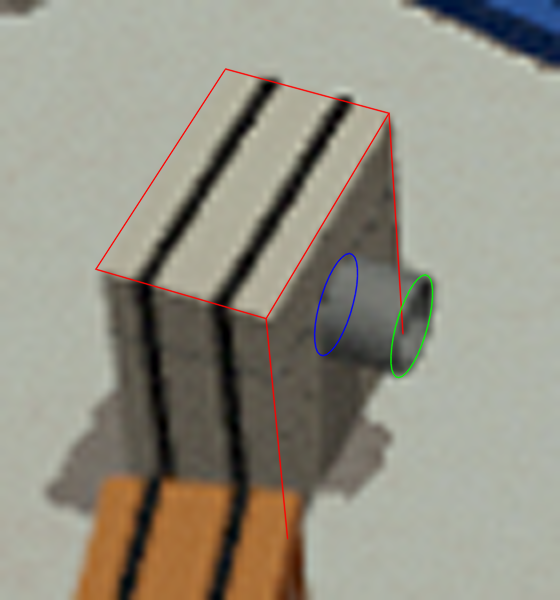

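```bash
python3 -c "
from h import *
plan([.3589,.2844,.135],-84.8)
"
```

```text
t 30.0 pos [ 0.6188 -0.0992  0.1331] jawyaw -7.41 down [-0.001  0.    -1.   ] q6 -0.15
inc [-0.0042 -0.7679 -0.8671] twist 1.2898 rows 7.4
```

>>> move_arm(
  increments=[
    [0,-0.1,-0.11,0.16],
    [0,-0.2,-0.22,0.32],
    [0,-0.3,-0.33,0.48],
    [0,-0.4,-0.44,0.64],
    [0,-0.5,-0.56,0.8],
  ],
)

```text
time: 30.62
tool_pos: [0.4488, 0.1481, 0.1323]
tool_rot: [-0.477, 1.568, -3.016]
contact_force: [1.2, 0.8, -0.8]
opening: 0.0125
```

```bash
python3 -c "
from h import *
plan([.3589,.2844,.135],-84.8)
"
```

```text
t 30.62 pos [0.4488 0.1481 0.1323] jawyaw -55.43 down [-0.002 -0.    -1.   ] q6 1.12
inc [-0.0062 -0.4082 -0.0082] twist 0.4895 rows 2.7
```

>>> move_arm(
  increments=[
    [0,-0.12,-0.003,0.15],
    [0,-0.24,-0.005,0.3],
    [0,-0.36,-0.008,0.45],
    [0,-0.408,-0.008,0.49],
    [0,-0.408,-0.008,0.49],
  ],
)

```text
time: 31.25
tool_pos: [0.3588, 0.2831, 0.1325]
tool_rot: [0.403, 1.568, -2.639]
contact_force: [0.8, -0.7, -1.1]
opening: 0.0127
```

```bash
python3 -c "
from h import *
plan([.3589,.2844,.015],-84.8)
"
```

```text
t 31.25 pos [0.3588 0.2831 0.1325] jawyaw -84.32 down [-0.002 -0.001 -1.   ] q6 1.97
inc [ 0.2937 -0.0035 -0.0014] twist 0.0081 rows 1.9
```

>>> move_arm(
  increments=[
    [0.12,-0.003,-0.001,0.008],
    [0.23,-0.003,-0.001,0.008],
    [0.292,-0.003,-0.001,0.008],
    [0.292,-0.003,-0.001,0.008],
    [0.292,-0.003,-0.001,0.008],
  ],
)

```text
time: 31.88
tool_pos: [0.3614, 0.2836, 0.0173]
tool_rot: [-2.939, 1.57, 0.29]
contact_force: [0.0, -0.0, -0.7]
opening: 0.0127
```

>>> move_arm(
  increments=[
    [0,0,0,0],
    [0,0,0,0],
  ],
)

```text
time: 32.12
tool_pos: [0.3611, 0.2841, 0.0176]
tool_rot: [-2.79, 1.569, 0.439]
contact_force: [0.1, -0.3, -0.9]
opening: 0.0129
```

```bash
python3 -c "
from h import *
plan([.3589,.2844,.0136],-84.8)
snap('side','pics/s13.png');crop('pics/s13.png','pics/s13b.png',190,220,340,320,5)
snap('top','pics/t13.png');crop('pics/t13.png','pics/t13b.png',110,170,250,310,5)
"
```

```text
t 32.12 pos [0.3611 0.2841 0.0176] jawyaw -84.96 down [ 0.002  0.001 -1.   ] q6 1.98
inc [ 0.0099 -0.0013  0.0054] twist -0.0027 rows 0.1
```

View pics/s13b.png

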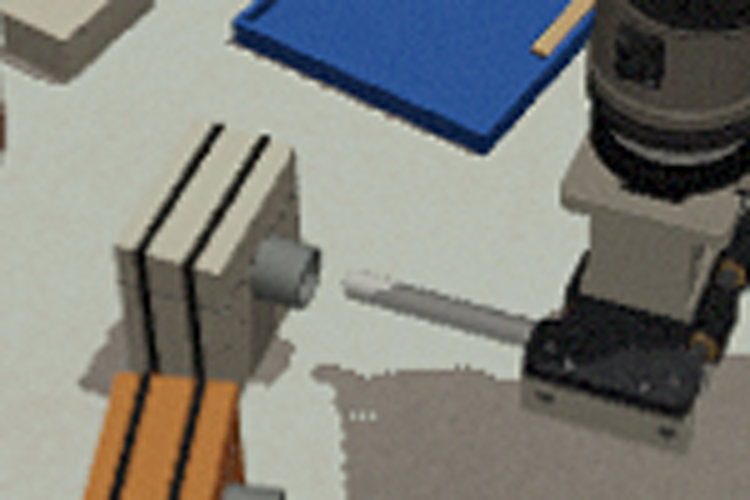

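View pics/t13b.png

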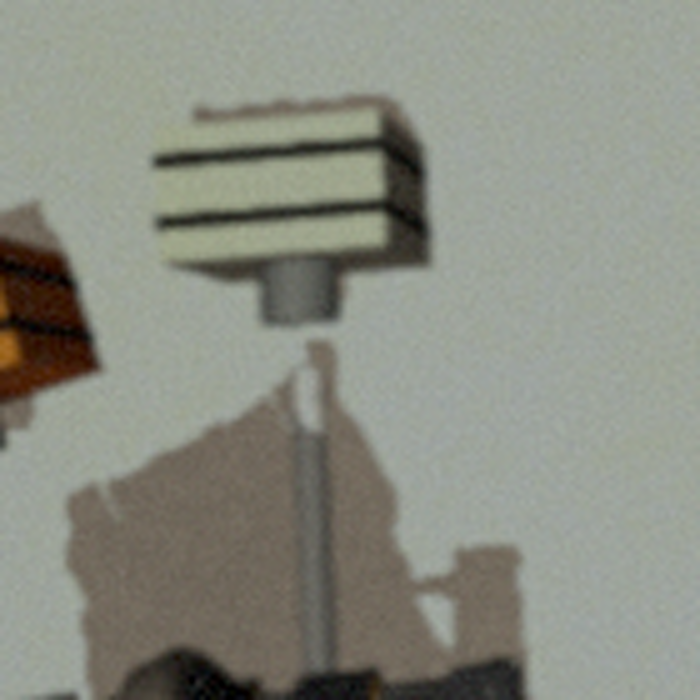

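```bash
python3 -c "
from h import *
def tri(pt,ps):
  o1,d1=ray('top',pt);o2,d2=ray('side',ps);A=np.stack([d1,-d2],1);s=np.linalg.lstsq(A,o2-o1,rcond=None)[0]
  a=o1+s[0]*d1;b=o2+s[1]*d2;return (a+b)/2,np.linalg.norm(a-b)
f=lambda p:((p[0]+.5)/5-.5+110,(p[1]+.5)/5-.5+170)
g=lambda p:((p[0]+.5)/5-.5+190,(p[1]+.5)/5-.5+220)
print('tip',tri(f((308,370)),g((350,285))))
print('tip z60 top',atz('top',f((308,370)),.06),'side',atz('side',g((350,285)),.06))
print('mouth',tri(f((300,326)),g((309,277))))
print('mouth top',atz('top',f((300,326)),.06),'side',atz('side',g((309,277)),.06))
print('rod back top z',atz('top',f((317,660)),.06))
o=np.array([.574,.304]);c,s=np.cos(np.radians(5.2)),np.sin(np.radians(5.2))
for x in(-.04,-.06,-.066-.15,): print(x,o+x*np.array([c,s]))
for z in (.05,.055,.06):print(z,proj('side',[.3611+.155*c,.2841+.155*s,z])*5-[190*5,1100], proj('side',[.3611+.05*c,.2841+.05*s,z])*5-[190*5,1100])
"
```

```text
tip (array([0.51458525, 0.29629456, 0.06066401]), np.float64(0.0019045752932599603))
tip z60 top [0.51549726 0.29682469 0.06      ] side [0.51394611 0.29552073 0.06      ]
mouth (array([0.53367868, 0.30045466, 0.06121856]), np.float64(4.700925786140536e-05))
mouth top [0.53377435 0.30075953 0.06      ] side [0.53422006 0.29949495 0.06      ]
rod back top z [0.39704586 0.28903039 0.06      ]
-0.04 [0.53416462 0.3003747 ]
-0.06 [0.51424694 0.29856205]
-0.216 [0.35888897 0.28442336]
0.05 [343.3561366  299.53153328] [548.82150765 357.39486868]
0.055 [343.02793578 292.61425352] [549.0596731  350.48395424]
0.06 [342.69809025 285.65862982] [549.29896663 343.53354025]
```

>>> move_arm(
  increments=[
    [0.002,0,0,-0.015],
    [0.002,0,0,-0.018],
    [0.002,0,0,-0.018],
  ],
)

```text
time: 32.6
tool_pos: [0.3605, 0.2838, 0.0158]
tool_rot: [0.982, 1.571, -2.053]
contact_force: [-0.6, 0.3, -0.4]
opening: 0.0129
```

```bash
python3 -c "
from h import *
plan([.3589+.02,.2844+.0018,.0166],-84)
snap('top','pics/t14.png');crop('pics/t14.png','pics/t14b.png',110,170,250,310,5)
"
```

```text
t 32.6 pos [0.3605 0.2838 0.0158] jawyaw -83.88 down [-0. -0. -1.] q6 1.96
inc [-0.0019 -0.001  -0.0464] twist 0.002 rows 0.3
```

View pics/t14b.png

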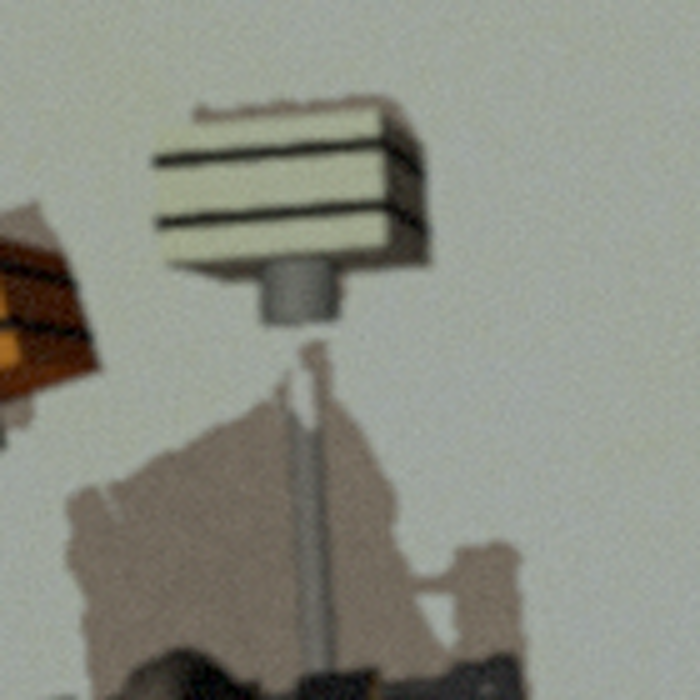

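```bash
python3 -c "
from h import *
o=np.array([.574,.304])
for yaw in (4.6,5.2):
 d=np.array([np.cos(np.radians(yaw)),np.sin(np.radians(yaw))])
 for x in(.04,-.04,-.06,-.1,-.18): print(yaw,x,(proj('top',[*(o+x*d),.06])*5-[550,850]).round(1))
f=lambda p:((p[0]+.5)/5-.5+110,(p[1]+.5)/5-.5+170)
a=atz('top',f((300,372)),.06);b=atz('top',f((316,660)),.06);print(a,b,np.degrees(np.arctan2(*(a-b)[[1,0]])))
"
```

```text
4.6 0.04 [289.  133.6]
4.6 -0.04 [298.  323.1]
4.6 -0.06 [300.2 371.1]
4.6 -0.1 [304.6 467.8]
4.6 -0.18 [313.5 664.1]
5.2 0.04 [288.  133.7]
5.2 -0.04 [299.  323.1]
5.2 -0.06 [301.7 371. ]
5.2 -0.1 [307.2 467.6]
5.2 -0.18 [318.1 663.7]
[0.51465002 0.30010367 0.06      ] [0.39704478 0.28943774 0.06      ] 5.182133194741197
```

>>> move_arm(
  increments=[
    [0,0.0005,-0.03,0],
    [0,0.001,-0.06,0],
    [0,0.0015,-0.09,0],
    [0,0.002,-0.11,0],
    [0,0.002,-0.11,0],
  ],
)

```text
time: 33.28
tool_pos: [0.405, 0.2877, 0.0157]
tool_rot: [2.416, 1.571, -0.619]
contact_force: [0.3, -0.5, -1.3]
opening: 0.0124
```

```bash
python3 -c "
from h import *
plan([.3605+.0438,.2838+.004,.0158],-83.9);print(robot.observe()['contact_force'])
snap('side','pics/s15.png');crop('pics/s15.png','pics/s15b.png',190,220,340,320,5)
"
```

```text
t 33.27 pos [0.405  0.2877 0.0157] jawyaw -83.92 down [ 0. -0. -1.] q6 1.93
inc [-0.0001 -0.0005  0.0016] twist -0.0004 rows 0.0
[ 0.30845708 -0.52484088 -1.27032795]
```

View pics/s15b.png

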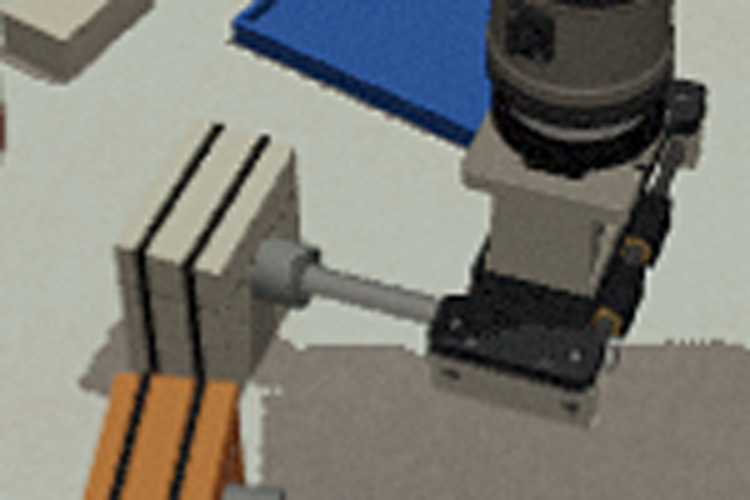

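>>> move_arm(
  increments=[
    [0,0.001,-0.04,0],
    [0,0.0015,-0.08,0],
    [0,0.002,-0.12,0],
    [0,0.003,-0.16,0],
    [0,0.003,-0.18,0],
  ],
)

```text
time: 33.95
tool_pos: [0.4762, 0.2942, 0.0158]
tool_rot: [0.494, 1.57, -2.541]
contact_force: [0.2, -0.0, -0.9]
opening: 0.0129
```

>>> move_arm(
  increments=[
    [0,0,-0.03,0],
    [0,0.001,-0.06,0],
    [0,0.001,-0.082,0],
    [0,0.001,-0.082,0],
    [0,0.001,-0.082,0],
  ],
)

```text
time: 34.58
tool_pos: [0.5083, 0.2972, 0.0157]
tool_rot: [0.346, 1.57, -2.689]
contact_force: [-0.0, -0.3, -1.0]
opening: 0.0129
```

```bash
python3 -c "
from h import *
plan([.5083,.298,.0158],-83.9);print(robot.observe()['contact_force'])
snap('side','pics/s16.png');crop('pics/s16.png','pics/s16b.png',180,200,300,300,6)
snap('top','pics/t16.png');crop('pics/t16.png','pics/t16b.png',110,150,230,270,6)
"
```

```text
t 34.58 pos [0.5083 0.2972 0.0157] jawyaw -83.88 down [-0.001 -0.    -1.   ] q6 1.86
inc [-0.0002 -0.0019 -0.0003] twist 0.0003 rows 0.0
[-0.0163464  -0.28019914 -0.98103011]
```

View pics/s16b.png

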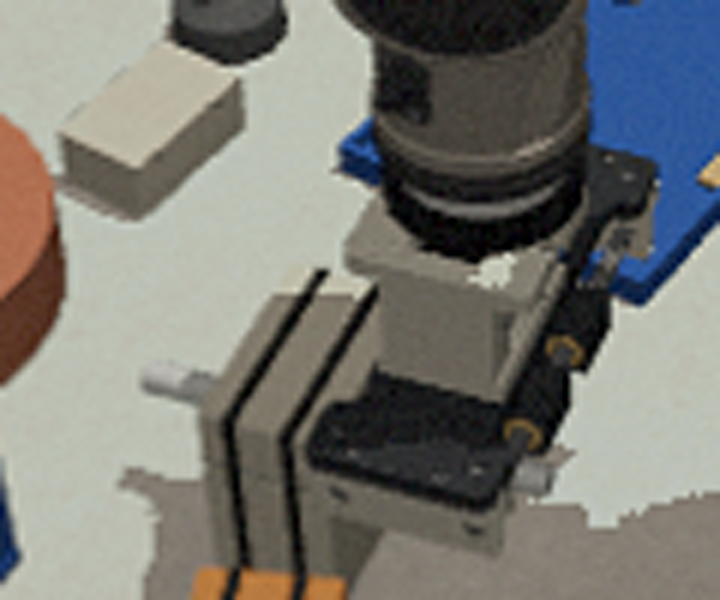

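View pics/t16b.png

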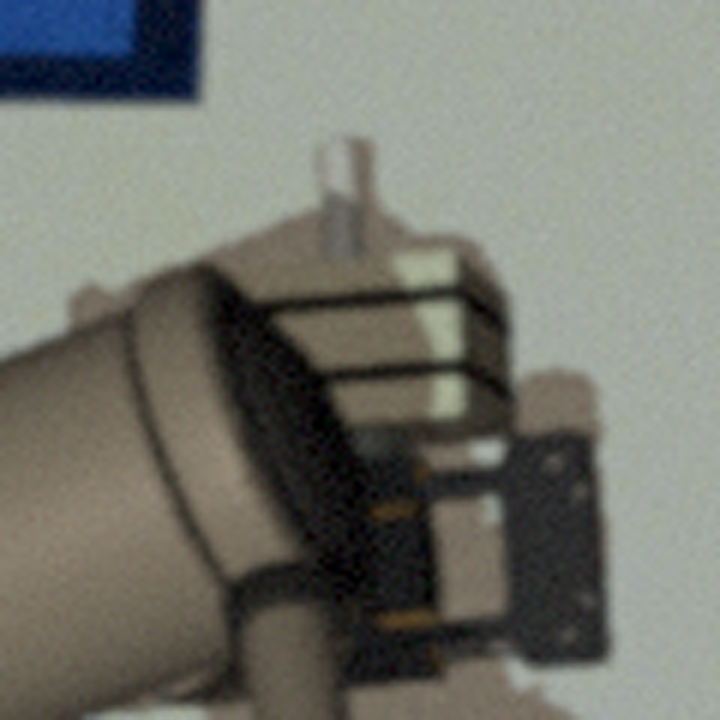

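```bash
python3 -c "
from h import *
o=np.array([.574,.304]);d=np.array([np.cos(np.radians(5.2)),np.sin(np.radians(5.2))])
for n,p in (('top',(166.2,172.7)),('side',(204.6,262.9)),):
  X=atz(n,p,.06);print(X,(X[:2]-o)@d,(X[:2]-o)@[-d[1],d[0]])
"
```

```text
[0.66515357 0.31228023 0.06      ] 0.09152887724701546 -1.533517255550074e-05
[0.6580947 0.3143907 0.06     ] 0.08469033987736022 0.0027262184925310596
```

>>> move_arm(
  increments=[
    [0.003,0,0,0],
    [0.006,0,0,0],
    [0.008,0,0,0],
    [0.008,0,0,0],
  ],
)

```text
time: 35.17
tool_pos: [0.5086, 0.2973, 0.0126]
tool_rot: [0.688, 1.571, -2.347]
contact_force: [1.0, -0.1, -1.2]
opening: 0.0129
```

>>> move_arm(
  increments=[
    [0,0,0,0],
    [0,0,0,0],
    [0,0,0,0],
    [0,0,0,0],
    [0,0,0,0],
  ],
  gripper=0.4,
)

```text
time: 35.8
tool_pos: [0.5087, 0.2973, 0.0127]
tool_rot: [2.185, 1.571, -0.85]
contact_force: [-0.0, -0.6, 0.6]
opening: 0.0542
```

>>> move_arm(
  increments=[
    [-0.03,0,0,0],
    [-0.1,0,0,0],
    [-0.2,0,0,0],
    [-0.3,0,0,0],
    [-0.4,0,0,0],
  ],
)

```text
time: 36.42
tool_pos: [0.5087, 0.2973, 0.175]
tool_rot: [-2.93, 1.57, 0.318]
contact_force: [0.9, 0.1, -1.1]
opening: 0.0551
```

```bash
python3 -c "
from h import *
plan([.460,-.2874,.175],-90)
"
```

```text
t 36.42 pos [0.5087 0.2973 0.175 ] jawyaw -83.89 down [ 0.001  0.    -1.   ] q6 1.86
inc [-5.0000e-04  1.4405e+00  2.7670e-01] twist 0.1019 rows 9.4
```

>>> move_arm(
  increments=[
    [0,0.15,0,0],
    [0,0.3,0,0],
    [0,0.45,0,0],
    [0,0.6,0,0.05],
    [0,0.7,0,0.1],
  ],
  gripper=0,
)

```text
time: 37.05
tool_pos: [0.5387, 0.0163, 0.1738]
tool_rot: [2.795, 1.569, -0.348]
contact_force: [0.2, 0.4, 0.4]
opening: 0.0915
```

```bash
python3 -c "
from h import *
snap('side','pics/s17.png');crop('pics/s17.png','pics/s17b.png',180,220,300,320,6)
snap('top','pics/t17.png');crop('pics/t17.png','pics/t17b.png',110,150,230,270,6)
plan([.633,-.2872,.172],-90)
"
```

```text
t 37.15 pos [0.5391 0.015  0.1736] jawyaw -90.21 down [ 0.001 -0.001 -1.   ] q6 1.46
inc [ 0.0054  0.7547 -0.2376] twist -0.0035 rows 5.1
```

View pics/s17b.png

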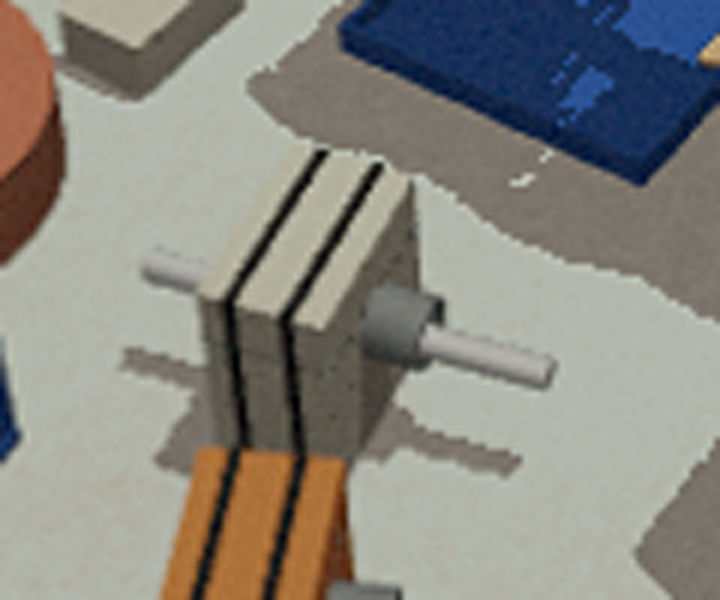

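View pics/t17b.png

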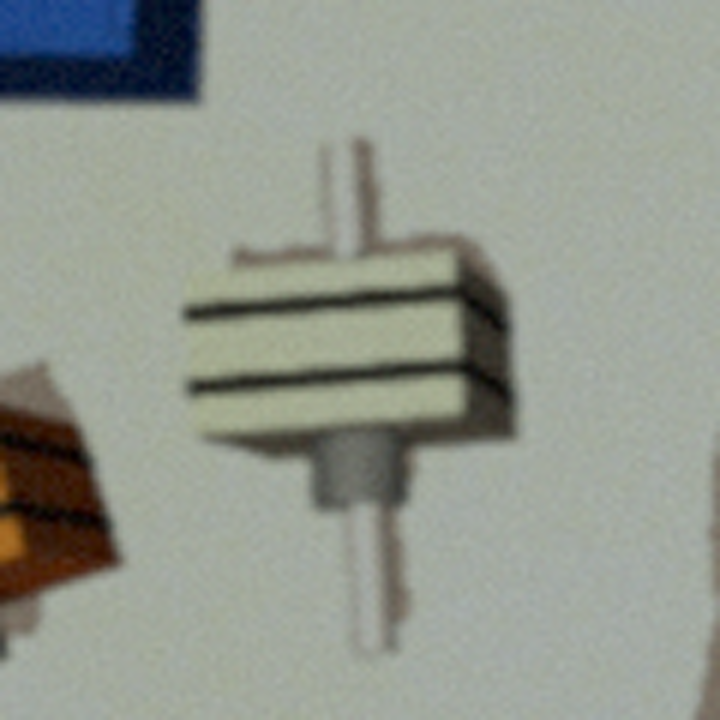

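```bash
python3 -c "
from h import *
o=np.array([.574,.304]);d=np.array([np.cos(np.radians(5.2)),np.sin(np.radians(5.2))])
for n,p in (('top',(345,140)),('top',(373,654))):
  X=atz(n,(110+p[0]/6,150+p[1]/6),.055);print(X,(X[:2]-o)@d,(X[:2]-o)@[-d[1],d[0]])
for n,p in (('side',(148,264)),('side',(547,370))):
  X=atz(n,(180+p[0]/6,220+p[1]/6),.055);print(X,(X[:2]-o)@d,(X[:2]-o)@[-d[1],d[0]])
"
```

```text
[0.66482749 0.31076183 0.055     ] 0.09106652420867219 -0.0014979313517169616
[0.4837212  0.29491937 0.055     ] -0.09073025219665341 -0.0008610589923336776
[0.65892788 0.31370321 0.055     ] 0.08545778173546666 0.0019660380410125447
[0.48363329 0.29406943 0.055     ] -0.09089483040869899 -0.0016995323919861561
```

Rod is centred (~1 mm). Now return the can.

>>> move_arm(
  increments=[
    [0,0.15,-0.05,0],
    [0,0.3,-0.1,0],
    [0,0.45,-0.15,0],
    [0,0.6,-0.19,0],
    [0,0.755,-0.238,0],
  ],
)

```text
time: 37.78
tool_pos: [0.6338, -0.2798, 0.1737]
tool_rot: [3.012, 1.57, -0.126]
contact_force: [1.0, 0.5, 0.7]
opening: 0.0918
```

>>> move_arm(
  increments=[
    [0,0,0,0],
    [0,0,0,0],
    [0,0,0,0],
  ],
)

```text
time: 38.15
tool_pos: [0.6333, -0.277, 0.1735]
tool_rot: [-3.107, 1.57, 0.039]
contact_force: [-0.7, -0.1, -0.1]
opening: 0.0921
```

```bash
python3 -c "
from h import *
plan([.633,-.2872,.040],-90)
"
```

```text
t 38.15 pos [ 0.6333 -0.277   0.1735] jawyaw -89.77 down [ 0.  0. -1.] q6 1.04
inc [0.3338 0.0256 0.001 ] twist 0.0039 rows 2.1
```

>>> move_arm(
  increments=[
    [0,0.025,0.001,0.004],
    [0.14,0.025,0.001,0.004],
    [0.28,0.025,0.001,0.004],
    [0.33,0.025,0.001,0.004],
    [0.33,0.025,0.001,0.004],
  ],
)

```text
time: 38.78
tool_pos: [0.6316, -0.2882, 0.039]
tool_rot: [-0.49, 1.567, 2.65]
contact_force: [1.1, 0.6, 0.0]
opening: 0.0917
```

>>> move_arm(
  increments=[
    [0,0,0,0],
    [0,0,0,0],
  ],
)

```text
time: 39.02
tool_pos: [0.6337, -0.2894, 0.0428]
tool_rot: [2.585, 1.567, -0.559]
contact_force: [-0.1, 0.3, 0.1]
opening: 0.0915
```

```bash
python3 -c "
from h import *
plan([.633,-.2872,.0405],-90)
"
```

```text
t 39.02 pos [ 0.6337 -0.2894  0.0428] jawyaw -90.12 down [ 0.003 -0.002 -1.   ] q6 1.03
inc [ 0.0057 -0.0055  0.0017] twist -0.002 rows 0.1
```

>>> move_arm(
  increments=[
    [0.005,-0.005,0.001,0],
    [0.005,-0.005,0.001,0],
    [0.005,-0.005,0.001,0],
  ],
)

```text
time: 39.4
tool_pos: [0.6323, -0.2869, 0.0389]
tool_rot: [2.056, 1.571, -1.088]
contact_force: [-0.2, 0.2, -1.0]
opening: 0.0917
```

>>> move_arm(
  increments=[
    [0,0,0,0],
    [0,0,0,0],
    [0,0,0,0],
    [0,0,0,0],
    [0,0,0,0],
  ],
  gripper=1,
  squeeze=25,
)

```text
time: 40.02
tool_pos: [0.6323, -0.287, 0.0387]
tool_rot: [1.94, 1.571, -1.204]
contact_force: [-0.1, -1.1, -0.3]
opening: 0.0616
```

>>> move_arm(
  increments=[
    [0,0,0,0],
    [0,0,0,0],
  ],
)

```text
time: 40.28
tool_pos: [0.6323, -0.287, 0.0388]
tool_rot: [1.84, 1.57, -1.304]
contact_force: [0.1, -1.0, -0.6]
opening: 0.0616
```

```bash
python3 -c "
from h import *
plan([.633,-.2872,.0405],-90)
"
```

```text
t 40.27 pos [ 0.6323 -0.287   0.0388] jawyaw -90.13 down [ 0. -0. -1.] q6 1.04
inc [-0.0043  0.0004 -0.0017] twist -0.0022 rows 0.0
```

>>> move_arm(
  increments=[
    [-0.03,0,0,0],
    [-0.15,0,0,0],
    [-0.3,0,0,0],
    [-0.35,0,0,0],
    [-0.35,0,0,0],
  ],
)

```text
time: 40.9
tool_pos: [0.633, -0.287, 0.1811]
tool_rot: [2.634, 1.567, -0.509]
contact_force: [0.0, 1.0, -4.3]
opening: 0.0616
```

>>> move_arm(
  increments=[
    [0,0,0,0],
    [0,0,0,0],
  ],
)

```text
time: 41.15
tool_pos: [0.6315, -0.2863, 0.1765]
tool_rot: [-0.527, 1.567, 2.612]
contact_force: [-0.1, 0.1, -4.0]
opening: 0.0614
```

```bash
python3 -c "
from h import *
plan([.5707,.062,.18],-7.2)
"
```

```text
t 41.15 pos [ 0.6315 -0.2863  0.1765] jawyaw -90.13 down [-0.003  0.002 -1.   ] q6 1.04
inc [-0.0065 -0.8705  0.1539] twist -1.3821 rows 7.8
```

>>> move_arm(
  increments=[
    [0,-0.15,0.027,-0.178],
    [0,-0.3,0.053,-0.356],
    [0,-0.45,0.08,-0.534],
    [0,-0.6,0.106,-0.712],
    [0,-0.75,0.133,-0.89],
  ],
)

```text
time: 41.78
tool_pos: [0.5787, 0.0152, 0.1778]
tool_rot: [-1.094, 1.569, 2.983]
contact_force: [1.6, 0.4, -4.2]
opening: 0.0614
```

```bash
python3 -c "
from h import *
plan([.5707,.062,.18],-7.2)
"
```

```text
t 41.77 pos [0.5787 0.0152 0.1778] jawyaw -36.39 down [-0.002  0.    -1.   ] q6 0.53
inc [-0.0055 -0.0857 -0.0823] twist -0.4865 rows 2.7
```

>>> move_arm(
  increments=[
    [0,-0.085,-0.082,-0.17],
    [0,-0.085,-0.082,-0.34],
    [0,-0.085,-0.082,-0.487],
    [0,-0.085,-0.082,-0.487],
    [0,-0.085,-0.082,-0.487],
  ],
)

```text
time: 42.4
tool_pos: [0.5719, 0.0597, 0.1782]
tool_rot: [-1.391, 1.57, -3.096]
contact_force: [-0.1, -0.9, -4.2]
opening: 0.0615
```

>>> move_arm(
  increments=[
    [0,0,0,0],
    [0,0,0,0],
  ],
)

```text
time: 42.65
tool_pos: [0.5721, 0.0597, 0.1786]
tool_rot: [-0.625, 1.571, -2.328]
contact_force: [0.7, 0.1, -3.7]
opening: 0.0617
```

```bash
python3 -c "
from h import *
plan([.5707,.062,.034],-7.2)
"
```

```text
t 42.65 pos [0.5721 0.0597 0.1786] jawyaw -7.57 down [-0. -0. -1.] q6 0.1
inc [ 0.3616 -0.0043 -0.0052] twist -0.0062 rows 2.3
```

>>> move_arm(
  increments=[
    [0.14,-0.004,-0.005,-0.006],
    [0.28,-0.004,-0.005,-0.006],
    [0.34,-0.004,-0.005,-0.006],
    [0.355,-0.004,-0.005,-0.006],
    [0.36,-0.004,-0.005,-0.006],
  ],
)

```text
time: 43.28
tool_pos: [0.5716, 0.062, 0.0355]
tool_rot: [1.62, 1.569, -0.076]
contact_force: [-0.1, -0.5, -3.8]
opening: 0.0616
```

>>> move_arm(
  increments=[
    [0,0,0,0],
    [0,0,0,0],
  ],
)

```text
time: 43.52
tool_pos: [0.5716, 0.0621, 0.0359]
tool_rot: [1.636, 1.569, -0.06]
contact_force: [-0.4, -0.2, -3.8]
opening: 0.0618
```

```bash
python3 -c "
from h import *
plan([.5707,.062,.030],-7.2)
"
```

```text
t 43.52 pos [0.5716 0.0621 0.0359] jawyaw -7.15 down [ 0.002 -0.    -1.   ] q6 0.1
inc [ 0.0148 -0.0022  0.0004] twist 0.0008 rows 0.1
```

>>> move_arm(
  increments=[
    [0.004,-0.002,0,0],
    [0.008,-0.002,0,0],
    [0.011,-0.002,0,0],
    [0.011,-0.002,0,0],
  ],
)

```text
time: 44.02
tool_pos: [0.5699, 0.0621, 0.0301]
tool_rot: [-1.2, 1.57, -2.896]
contact_force: [0.5, 0.7, -5.1]
opening: 0.0614
```

>>> move_arm(
  increments=[
    [0.002,0,0,0],
    [0.004,0,0,0],
    [0.004,0,0,0],
  ],
)

```text
time: 44.4
tool_pos: [0.5702, 0.0624, 0.0297]
tool_rot: [1.833, 1.57, 0.137]
contact_force: [-2.4, 1.4, 5.2]
opening: 0.0615
```

Contact. Release, rise, next the block.

>>> move_arm(
  increments=[
    [-0.001,0,0,0],
    [-0.001,0,0,0],
    [-0.001,0,0,0],
    [-0.001,0,0,0],
    [-0.001,0,0,0],
  ],
  gripper=0,
)

```text
time: 45.02
tool_pos: [0.57, 0.0621, 0.029]
tool_rot: [-0.272, 1.571, -1.968]
contact_force: [0.3, -0.0, -0.5]
opening: 0.0917
```

>>> move_arm(
  increments=[
    [-0.05,0,0,0],
    [-0.18,0,0,0],
    [-0.3,0,0,0],
    [-0.36,0,0,0],
    [-0.36,0,0,0],
  ],
)

```text
time: 45.65
tool_pos: [0.5712, 0.0621, 0.1751]
tool_rot: [1.65, 1.566, -0.046]
contact_force: [-0.3, -0.7, -0.2]
opening: 0.0919
```

>>> move_arm(
  increments=[
    [0,0,0,0],
    [0,0,0,0],
  ],
)

```text
time: 45.9
tool_pos: [0.5692, 0.0622, 0.1715]
tool_rot: [-1.445, 1.568, -3.141]
contact_force: [0.1, -0.8, -0.4]
opening: 0.0919
```

```bash
python3 -c "
from h import *
plan([.547,-.288,.175],-90)
"
```

```text
t 45.9 pos [0.5692 0.0622 0.1715] jawyaw -7.15 down [-0.003 -0.    -1.   ] q6 0.1
inc [-0.0087  0.0539  0.8755] twist 1.3808 rows 7.7
```

>>> move_arm(
  increments=[
    [0,0.01,0.15,0.178],
    [0,0.02,0.3,0.356],
    [0,0.03,0.45,0.534],
    [0,0.04,0.6,0.712],
    [0,0.046,0.75,0.89],
  ],
)

```text
time: 46.52
tool_pos: [0.5503, -0.2395, 0.1719]
tool_rot: [-1.08, 1.569, 2.569]
contact_force: [0.6, -0.1, -0.2]
opening: 0.0918
```

```bash
python3 -c "
from h import *
plan([.547,-.288,.175],-90)
"
```

```text
t 46.52 pos [ 0.5503 -0.2395  0.1719] jawyaw -60.9 down [-0.001  0.001 -1.   ] q6 0.52
inc [-0.0077  0.102   0.0661] twist 0.485 rows 2.7
```

>>> move_arm(
  increments=[
    [0,0.1,0.066,0.17],
    [0,0.1,0.066,0.34],
    [0,0.1,0.066,0.485],
    [0,0.1,0.066,0.485],
    [0,0.1,0.066,0.485],
  ],
)

```text
time: 47.15
tool_pos: [0.5475, -0.2853, 0.1725]
tool_rot: [-0.55, 1.57, 2.601]
contact_force: [0.2, 0.3, -0.3]
opening: 0.092
```

>>> move_arm(
  increments=[
    [0,0,0,0],
    [0,0,0,0],
  ],
)

```text
time: 47.4
tool_pos: [0.5477, -0.2855, 0.1731]
tool_rot: [1.613, 1.571, -1.521]
contact_force: [-0.2, 0.9, 0.7]
opening: 0.0921
```

```bash
python3 -c "
from h import *
plan([.547,-.288,.041],-90)
"
```

```text
t 47.4 pos [ 0.5477 -0.2855  0.1731] jawyaw -89.58 down [ 0. -0. -1.] q6 0.96
inc [0.3303 0.0063 0.0017] twist 0.0069 rows 2.1
```

>>> move_arm(
  increments=[
    [0.14,0.006,0.001,0.007],
    [0.28,0.006,0.001,0.007],
    [0.33,0.006,0.001,0.007],
    [0.33,0.006,0.001,0.007],
    [0.33,0.006,0.001,0.007],
  ],
)

```text
time: 48.02
tool_pos: [0.5481, -0.2886, 0.0426]
tool_rot: [2.52, 1.568, -0.622]
contact_force: [-0.4, 0.8, 0.3]
opening: 0.0914
```

>>> move_arm(
  increments=[
    [0,0,0,0],
    [0,0,0,0],
  ],
)

```text
time: 48.28
tool_pos: [0.5478, -0.2884, 0.0423]
tool_rot: [2.498, 1.569, -0.645]
contact_force: [0.3, -0.2, 0.3]
opening: 0.0918
```

```bash
python3 -c "
from h import *
plan([.547,-.288,.0405],-90)
snap('side','pics/s18.png');crop('pics/s18.png','pics/s18b.png',230,110,390,250,5)
"
```

```text
t 48.27 pos [ 0.5478 -0.2884  0.0423] jawyaw -90.07 down [ 0.002 -0.001 -1.   ] q6 0.96
inc [ 0.0045 -0.001   0.0019] twist -0.0011 rows 0.0
```

View pics/s18b.png

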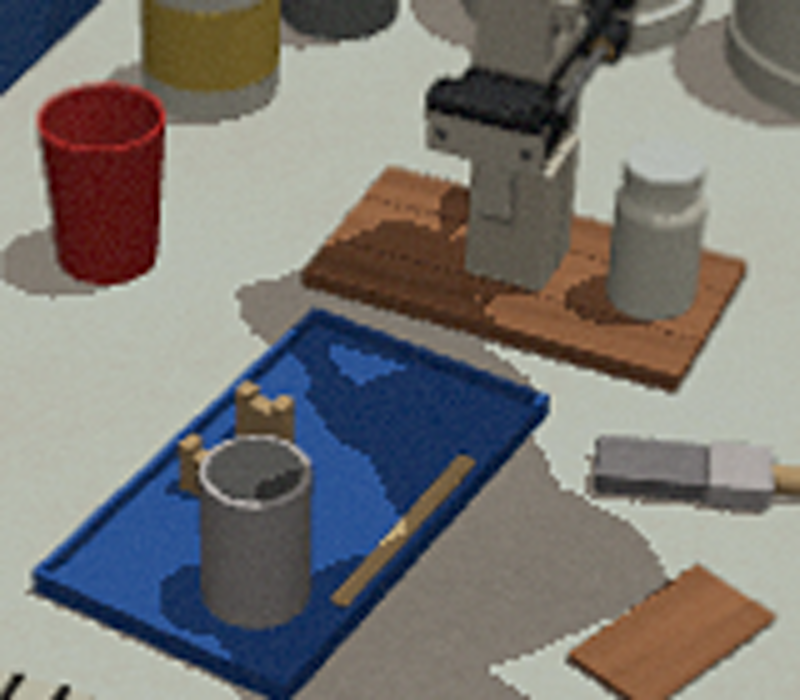

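>>> move_arm(
  increments=[
    [0.003,0,0.001,0],
    [0.003,0,0.001,0],
    [0.003,0,0.001,0],
    [0.003,0,0.001,0],
    [0.003,0,0.001,0],
  ],
  gripper=1,
)

```text
time: 48.95
tool_pos: [0.5469, -0.2881, 0.0399]
tool_rot: [1.894, 1.571, -1.249]
contact_force: [-0.1, -0.1, 0.5]
opening: 0.0537
```

>>> move_arm(
  increments=[
    [0,0,0,0],
    [0,0,0,0],
  ],
)

```text
time: 49.2
tool_pos: [0.5468, -0.2881, 0.0399]
tool_rot: [1.844, 1.571, -1.298]
contact_force: [0.1, -0.6, -0.1]
opening: 0.0541
```

>>> move_arm(
  increments=[
    [-0.03,0,0,0],
    [-0.15,0,0,0],
    [-0.3,0,0,0],
    [-0.35,0,0,0],
    [-0.35,0,0,0],
  ],
)

```text
time: 49.82
tool_pos: [0.5474, -0.2883, 0.182]
tool_rot: [2.533, 1.567, -0.61]
contact_force: [-0.0, -0.1, -5.0]
opening: 0.0537
```

>>> move_arm(
  increments=[
    [0,0,0,0],
    [0,0,0,0],
  ],
)

```text
time: 50.08
tool_pos: [0.546, -0.2874, 0.178]
tool_rot: [-0.596, 1.567, 2.544]
contact_force: [0.4, -0.8, -4.5]
opening: 0.054
```

```bash
python3 -c "
from h import *
plan([.5587,-.0195,.18],-18)
"
```

```text
t 50.08 pos [ 0.546  -0.2874  0.178 ] jawyaw -90.07 down [-0.003  0.002 -1.   ] q6 0.96
inc [-0.0038 -0.6699 -0.0309] twist -1.2012 rows 6.7
```

>>> move_arm(
  increments=[
    [0,-0.134,-0.006,-0.178],
    [0,-0.268,-0.012,-0.356],
    [0,-0.4,-0.018,-0.534],
    [0,-0.535,-0.024,-0.712],
    [0,-0.67,-0.031,-0.89],
  ],
)

```text
time: 50.7
tool_pos: [0.559, -0.0183, 0.1789]
tool_rot: [-1.067, 1.569, 3.011]
contact_force: [1.0, 0.1, -4.4]
opening: 0.054
```

>>> move_arm(
  increments=[
    [0,0,0,-0.17],
    [0,0,0,-0.311],
    [0,0,0,-0.311],
    [0,0,0,-0.311],
  ],
)

```text
time: 51.2
tool_pos: [0.5593, -0.0201, 0.1793]
tool_rot: [-1.345, 1.57, 3.05]
contact_force: [0.1, -0.3, -4.8]
opening: 0.0536
```

```bash
python3 -c "
from h import *
plan([.5587,-.0195,.035],-18)
"
```

```text
t 51.2 pos [ 0.5593 -0.0201  0.1793] jawyaw -18.19 down [-0.001  0.    -1.   ] q6 0.14
inc [ 0.3609 -0.0016 -0.0011] twist -0.0031 rows 2.3
```

>>> move_arm(
  increments=[
    [0.14,-0.002,-0.001,0],
    [0.28,-0.002,-0.001,0],
    [0.34,-0.002,-0.001,0],
    [0.355,-0.002,-0.001,0],
    [0.36,-0.002,-0.001,0],
  ],
)

```text
time: 51.82
tool_pos: [0.5597, -0.0197, 0.0365]
tool_rot: [1.661, 1.569, -0.225]
contact_force: [-0.3, -0.3, -4.9]
opening: 0.0538
```

>>> move_arm(
  increments=[
    [0,-0.002,0,0],
    [0,-0.002,0,0],
  ],
)

```text
time: 52.08
tool_pos: [0.5588, -0.0193, 0.0371]
tool_rot: [1.675, 1.569, -0.211]
contact_force: [-0.1, -0.3, -5.0]
opening: 0.054
```

>>> move_arm(
  increments=[
    [0.004,0,0,0],
    [0.008,0,0,0],
    [0.011,0,0,0],
    [0.011,0,0,0],
  ],
)

```text
time: 52.58
tool_pos: [0.5581, -0.0191, 0.0314]
tool_rot: [-1.196, 1.571, -3.081]
contact_force: [0.2, -0.2, -3.9]
opening: 0.054
```

>>> move_arm(
  increments=[
    [0.001,0,0,0],
    [0.003,0,0,0],
    [0.003,0,0,0],
  ],
)

```text
time: 52.95
tool_pos: [0.5583, -0.0191, 0.031]
tool_rot: [1.642, 1.57, -0.243]
contact_force: [-1.7, 1.2, 4.7]
opening: 0.0539
```

>>> move_arm(
  increments=[
    [-0.001,0,0,0],
    [-0.001,0,0,0],
    [-0.001,0,0,0],
    [-0.001,0,0,0],
    [-0.001,0,0,0],
  ],
  gripper=0,
)

```text
time: 53.58
tool_pos: [0.5582, -0.0192, 0.0307]
tool_rot: [0.713, 1.571, -1.173]
contact_force: [0.5, -0.3, 0.5]
opening: 0.091
```

>>> move_arm(
  increments=[
    [-0.05,0,0,0],
    [-0.18,0,0,0],
    [-0.3,0,0,0],
    [-0.36,0,0,0],
    [-0.36,0,0,0],
  ],
)

```text
time: 54.2
tool_pos: [0.5593, -0.0193, 0.1766]
tool_rot: [1.696, 1.566, -0.189]
contact_force: [0.7, -0.3, -1.3]
opening: 0.0916
```

>>> move_arm(
  increments=[
    [0,0,0,0],
    [0,0,0,0],
  ],
)

```text
time: 54.45
tool_pos: [0.5573, -0.019, 0.1731]
tool_rot: [-1.4, 1.568, 2.998]
contact_force: [0.3, -0.6, 0.2]
opening: 0.0918
```

```bash
python3 -c "
from h import *
plan([.4606,-.2876,.18],-90)
"
```

```text
t 54.45 pos [ 0.5573 -0.019   0.1731] jawyaw -18.01 down [-0.003  0.    -1.   ] q6 0.14
inc [-0.0169 -0.0224  0.7133] twist 1.1998 rows 6.7
```

>>> move_arm(
  increments=[
    [0,-0.005,0.142,0.178],
    [0,-0.01,0.285,0.356],
    [0,-0.015,0.43,0.534],
    [0,-0.02,0.57,0.712],
    [0,-0.027,0.713,0.89],
  ],
)

```text
time: 55.08
tool_pos: [0.4586, -0.2884, 0.1737]
tool_rot: [-1.069, 1.569, 2.391]
contact_force: [0.4, -0.3, -0.9]
opening: 0.0917
```

>>> move_arm(
  increments=[
    [0,0,0,0.17],
    [0,0,0,0.31],
    [0,0,0,0.31],
    [0,0,0,0.31],
  ],
)

```text
time: 55.58
tool_pos: [0.4596, -0.2868, 0.1742]
tool_rot: [-0.634, 1.57, 2.511]
contact_force: [0.3, 0.9, -0.2]
opening: 0.0919
```

```bash
python3 -c "
from h import *
plan([.4606,-.2876,.041],-90)
"
```

```text
t 55.58 pos [ 0.4596 -0.2868  0.1742] jawyaw -89.83 down [-0.001  0.001 -1.   ] q6 0.87
inc [ 0.333   0.0023 -0.0028] twist 0.0028 rows 2.1
```

>>> move_arm(
  increments=[
    [0.14,0.001,-0.002,0.003],
    [0.28,0.001,-0.002,0.003],
    [0.333,0.001,-0.002,0.003],
    [0.333,0.001,-0.002,0.003],
    [0.333,0.001,-0.002,0.003],
  ],
)

```text
time: 56.2
tool_pos: [0.4613, -0.2879, 0.0426]
tool_rot: [2.416, 1.569, -0.728]
contact_force: [1.1, 0.2, 0.6]
opening: 0.0921
```

>>> move_arm(
  increments=[
    [0,0,0,0],
    [0,0,0,0],
  ],
)

```text
time: 56.45
tool_pos: [0.461, -0.2878, 0.0426]
tool_rot: [2.408, 1.569, -0.737]
contact_force: [0.7, 0.1, 0.9]
opening: 0.0919
```

```bash
python3 -c "
from h import *
plan([.4606,-.2876,.040],-90)
"
```

```text
t 56.45 pos [ 0.461  -0.2878  0.0426] jawyaw -90.17 down [ 0.001 -0.001 -1.   ] q6 0.87
inc [ 0.0064 -0.0006  0.001 ] twist -0.0028 rows 0.0
```

>>> move_arm(
  increments=[
    [0.006,0,0.001,0],
    [0.006,0,0.001,0],
    [0.006,0,0.001,0],
  ],
)

```text
time: 56.82
tool_pos: [0.4601, -0.2875, 0.0391]
tool_rot: [0.067, 1.571, -3.078]
contact_force: [0.0, -0.1, -0.4]
opening: 0.092
```

>>> move_arm(
  increments=[
    [0,0,0,0],
    [0,0,0,0],
    [0,0,0,0],
    [0,0,0,0],
    [0,0,0,0],
  ],
  gripper=1,
)

```text
time: 57.45
tool_pos: [0.4601, -0.2876, 0.0392]
tool_rot: [2.059, 1.57, -1.086]
contact_force: [0.1, 0.0, 0.0]
opening: 0.0568
```

>>> move_arm(
  increments=[
    [0,0,0,0],
    [0,0,0,0],
  ],
)

```text
time: 57.7
tool_pos: [0.4602, -0.2876, 0.0392]
tool_rot: [2.036, 1.57, -1.109]
contact_force: [0.2, -0.7, 0.4]
opening: 0.0569
```

>>> move_arm(
  increments=[
    [-0.03,0,0,0],
    [-0.15,0,0,0],
    [-0.3,0,0,0],
    [-0.37,0,0,0],
    [-0.37,0,0,0],
  ],
)

```text
time: 58.32
tool_pos: [0.461, -0.288, 0.1896]
tool_rot: [2.457, 1.566, -0.687]
contact_force: [-0.0, 0.0, -3.4]
opening: 0.0569
```

>>> move_arm(
  increments=[
    [0,0,0,0],
    [0,0,0,0],
  ],
)

```text
time: 58.58
tool_pos: [0.4593, -0.2867, 0.1852]
tool_rot: [-0.684, 1.567, 2.454]
contact_force: [0.2, 0.7, -3.4]
opening: 0.0568
```

```bash
python3 -c "
from h import *
plan([.5446,-.1004,.185],-7.5)
"
```

```text
t 58.58 pos [ 0.4593 -0.2867  0.1852] jawyaw -90.19 down [-0.003  0.002 -1.   ] q6 0.87
inc [ 0.001  -0.4665 -0.2118] twist -1.3782 rows 7.7
```

>>> move_arm(
  increments=[
    [0,-0.1,-0.045,-0.178],
    [0,-0.2,-0.09,-0.356],
    [0,-0.3,-0.135,-0.534],
    [0,-0.4,-0.18,-0.712],
    [0,-0.466,-0.212,-0.89],
  ],
)

```text
time: 59.2
tool_pos: [0.5455, -0.0992, 0.1856]
tool_rot: [-1.331, 1.568, 2.747]
contact_force: [0.9, -1.0, -2.8]
opening: 0.0573
```

>>> move_arm(
  increments=[
    [0,0,0,-0.17],
    [0,0,0,-0.34],
    [0,0,0,-0.488],
    [0,0,0,-0.488],
    [0,0,0,-0.488],
  ],
)

```text
time: 59.82
tool_pos: [0.5453, -0.1013, 0.1864]
tool_rot: [-1.719, 1.569, 2.859]
contact_force: [-0.0, -0.0, -3.2]
opening: 0.0566
```

```bash
python3 -c "
from h import *
plan([.5446,-.1004,.035],-7.5)
"
```

```text
t 59.83 pos [ 0.5453 -0.1013  0.1864] jawyaw -7.69 down [-0.001  0.    -1.   ] q6 -0.19
inc [ 0.3785 -0.0014 -0.0018] twist -0.0031 rows 2.4
```

>>> move_arm(
  increments=[
    [0.14,-0.003,-0.001,0],
    [0.28,-0.003,-0.001,0],
    [0.355,-0.003,-0.001,0],
    [0.372,-0.003,-0.001,0],
    [0.377,-0.003,-0.001,0],
  ],
)

```text
time: 60.45
tool_pos: [0.545, -0.101, 0.0369]
tool_rot: [1.342, 1.57, -0.361]
contact_force: [-0.6, -0.1, -2.6]
opening: 0.057
```

>>> move_arm(
  increments=[
    [0,-0.002,0,0],
    [0,-0.002,0,0],
  ],
)

```text
time: 60.7
tool_pos: [0.5443, -0.1009, 0.0376]
tool_rot: [1.347, 1.568, -0.355]
contact_force: [0.0, -0.1, -2.4]
opening: 0.0566
```

>>> move_arm(
  increments=[
    [0.004,0,0,0],
    [0.008,0,0,0],
    [0.011,0,0,0],
    [0.011,0,0,0],
  ],
)

```text
time: 61.2
tool_pos: [0.5435, -0.1006, 0.0318]
tool_rot: [-1.606, 1.571, 2.976]
contact_force: [-0.3, -0.1, -3.2]
opening: 0.0568
```

>>> move_arm(
  increments=[
    [0.001,0.001,0,0],
    [0.003,0.001,0,0],
    [0.005,0.001,0,0],
    [0.005,0.001,0,0],
  ],
)

```text
time: 61.7
tool_pos: [0.5441, -0.1007, 0.0302]
tool_rot: [1.117, 1.57, -0.585]
contact_force: [-0.8, -0.9, 0.4]
opening: 0.0571
```

>>> move_arm(
  increments=[
    [0.001,0,0,0],
    [0.001,0,0,0],
  ],
)

```text
time: 61.95
tool_pos: [0.5441, -0.1008, 0.0301]
tool_rot: [1.202, 1.57, -0.499]
contact_force: [-1.5, 0.9, 5.1]
opening: 0.0573
```

>>> move_arm(
  increments=[
    [0,0,0,0],
    [0,0,0,0],
    [0,0,0,0],
    [0,0,0,0],
    [0,0,0,0],
  ],
  gripper=0,
)

```text
time: 62.58
tool_pos: [0.544, -0.1007, 0.0294]
tool_rot: [-0.872, 1.571, -2.574]
contact_force: [1.3, -0.7, 0.4]
opening: 0.0914
```

>>> move_arm(
  increments=[
    [-0.05,0,0,0],
    [-0.18,0,0,0],
    [-0.3,0,0,0],
    [-0.4,0,0,0],
    [-0.4,0,0,0],
  ],
)

```text
time: 63.2
tool_pos: [0.5458, -0.1012, 0.193]
tool_rot: [1.376, 1.564, -0.326]
contact_force: [0.4, 0.0, 0.0]
opening: 0.0921
```

>>> move_arm(
  increments=[
    [0,-0.1,0.12,0],
    [0,-0.2,0.24,0],
    [0,-0.3,0.36,0],
    [0,-0.4,0.5,0],
    [0,-0.4,0.6,0],
  ],
)

```text
time: 63.82
tool_pos: [0.3514, -0.3183, 0.1887]
tool_rot: [-2.225, 1.569, 2.355]
contact_force: [0.6, -0.1, -0.5]
opening: 0.0923
```

```bash
python3 -c "
from h import *
print(robot.observe()['tool_pos'])
snap('side','pics/s20.png');snap('top','pics/t20.png')
crop('pics/t20.png','pics/t20a.png',240,160,400,270,5)
crop('pics/s20.png','pics/s20a.png',230,150,350,255,5)
"
```

```text
[ 0.35136037 -0.31830517  0.1887026 ]
```

View pics/t20a.png

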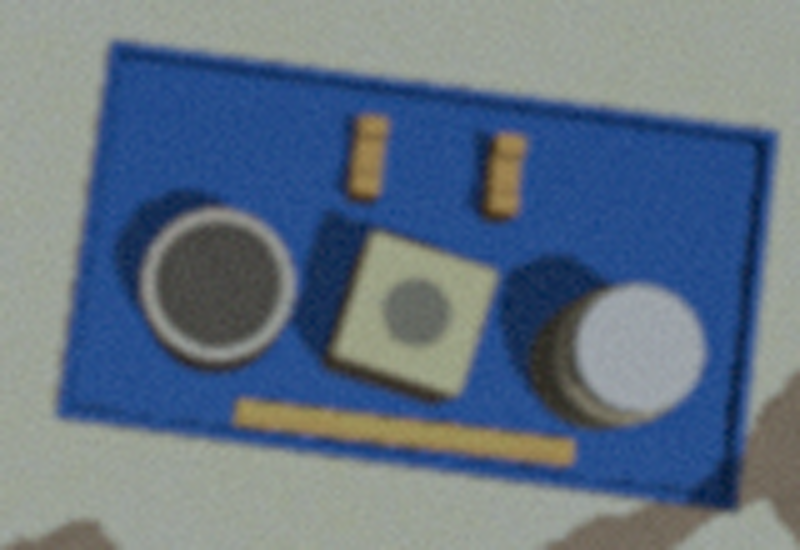

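View pics/s20.png

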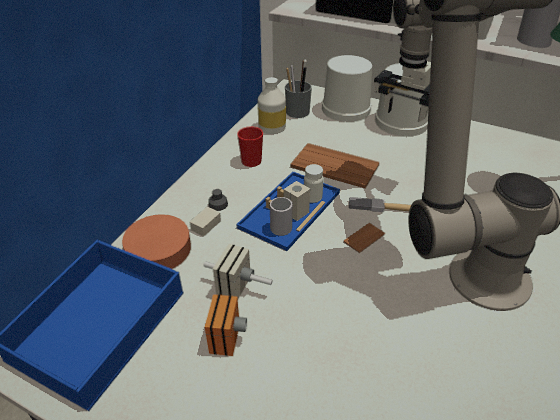

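View pics/t20.png

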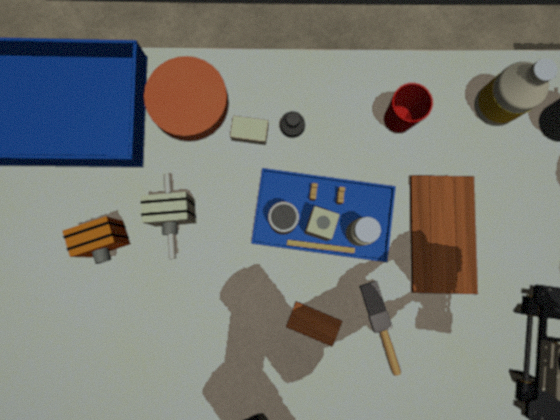

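```bash
python3 -c "
from h import *
f=lambda p:((p[0]+.5)/5-.5+240,(p[1]+.5)/5-.5+160)
for n,a,b,z in (('can',(228,281),(218,286),.096),('block',(428,311),(415,313),.096),('jar',(640,344),(641,347),.111)):
  print(n,((atz('top',f(b),z)-atz('top',f(a),z))*1000).round(1))
s=robot.observe();print(s['qvel'].round(3),s['contact_force'])
print(robot.hand_in())"
```

```text
can [-2.1  4.   0. ]
block [-0.8  5.2  0. ]
jar [-1.2 -0.4  0. ]
[ 0.069 -0.021  0.042  0.03   0.019  0.057] [-0.10829235  0.23699657 -0.53480231]
the job is handed in; nothing more can be done
None
```

The job is done and handed in at about 64 s of the 141 s allowed. I stood the jar, block and can on the board, fed the rod through the guide tube into the white mould and let go of it. Then I put each container back on its starting spot.

**Last checks**
- **Rod:** after release it protruded about equally at both ends. Its middle was within about 1 mm of the tunnel's middle by the top camera and about 3 mm by the side camera. The final pictures still show it in place.
- **Containers:** all three stand upright and released. The top pictures put the can about 4.5 mm, the block about 5 mm and the jar about 1 mm from where they started (limit 15 mm).
- **Arm:** it was clear of everything. It was still settling slightly at hand-in, with joint speeds up to 0.07 rad/s.

**What disagreed:** the real fingertips sat about 28 mm higher than the reported tool height. My first grip on the jar therefore closed on its lid, so I opened, lowered and gripped it again by the body before moving it. I allowed for this offset in every later grasp. The two cameras also differed by 2–6 mm in places.

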